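# Put the washed spice mills back in the sloping bin, heads downhill

## Robot

A 7-joint arm with a two-finger parallel gripper is mounted at the origin on the work surface. World frame = base frame: x ahead of the robot, y to its left, z up, the work surface at z = 0. Lengths are in mm, angles in rad, forces in N, time in s.
With the tool pointing down it reaches from about 425 to 1025 mm from the base axis. Payload 3.6 kg.
Tool frame: the origin (TCP) lies on the centre line of the jaws, within the pads' length; the fingertips stand 25 mm ahead of it and the grasp point (between the pads) lies 6 mm ahead of it (ctrl.tip_reach is the distance from the TCP to the fingertips, in mm); x points along the fingers, y is the direction in which the jaws open and shut, and the axes are right-handed (so a half turn about x gives the same grasp; the last joint's range is limited). The gripper opens to 85 mm and grips with 20 to 120 N. Pads are 22 mm wide; open, the fingers measure 114 mm over their backs; the gripper's body (76 mm by 85 mm) begins 54 mm behind the grasp point. The pads swing forward as they close: fully open they stand 13 mm farther back than shut.
Start: joints at [-1.355, 0.591, 0.048, 1.609, -0.033, 0.943, -0.034], TCP at [220.334, 690.712, 256.302] pointing down, gripper open.
Joint ranges: [-2.69, 2.69], [-0.47, 2.24], [-1.27, 1.36], [0.19, 2.51], [-1.53, 4.68], [0.08, 2.07], [-3.09, 3.09]. Speed limits (rad/s): [2.57, 2.57, 3.14, 3.14, 3.14, 3.14, 3.14].

## Interface

Orientations are given as a unit quaternion [w, x, y, z].
In Python, from station import ctrl, eyes gives the robot as it stands. The module is installed in compiled form; this text tells all that it offers.
- The arm moves only by the shell command python3 -m inch 'ROWS' [FORCE]. ROWS is text: rows parted by semicolons, each of 7 numbers parted by spaces: the shift along the tool's x, y, z each as a share of 0.3 m, from -1 to 1, then the turn, a rotation vector about the tool's x, y, z each as a share of 1.5 rad, from -1 to 1, then the opening, from 0 (shut) to 1 (fully open). A call has 1 to 8 rows; each row is the pose to reach, as a shift and turn from the pose commanded when the call began, along the tool's axes at that moment; what a row does not reach only later rows make up. A row lasts 1/10 s, in which the tool goes at most 50 mm and 8.59 degrees, less where a joint would pass 70% of its speed; a pose out of reach is approached as far as the arm can. A call with a number of a shift or a turn outside -1 to 1 is refused whole. A call with a gripper value outside its range is refused whole. The fingers move at their own pace and stop on an object; FORCE is the grip in N (left out, the last holds). Time passes only in rows, so rows that repeat a pose let the fingers close. It gives the time, the measured TCP pose, the force and the opening at its end, in the units of the state.
- ctrl.observe(): the state, without advancing time (a new reading comes with each control period).
- eyes.camera(name): name is "scene" or "top" or "wrist"; returns the picture (384x512x3 uint8, red, green, blue); there is no depth.
- eyes.camera_model(name): a dict with "fx", "fy", "cx", "cy" (pixels), "camera_from_world" (4x4, takes a point from world to camera coordinates). Camera axes: x right, y down, z forward; pixel columns grow to the right and rows downward; lengths in mm; the calibration is good to about 2 mm. A picture is of the moment at which its call begins: read the wrist's pose just before it. camera_model takes no time and is no camera call; for the wrist camera it gives the pose at the moment of the call.
- ctrl.sign_off(): hands the job in, once; it reports no verdict.
The state is a dict: "t": time; "joint_positions": joint angles; "joint_velocities": joint speeds; "effort": joint torques, N m; "tool_pos": TCP position; "orientation": TCP orientation; "wrist_force": force on the tool from outside, world axes, zero at the start; "wrist_torque": the same for the moment, N m; "gripper_width": finger opening in mm.
Only numpy, scipy, OpenCV 4.12 (cv2) and the standard library are available. Lean on these libraries where they do the work, as an engineer would, in place of code of your own. Each camera call takes 0.05 s, during which the arm holds its last target.

## Task

Pry up the snap lid of the sloping bin with the turner, its blade under the lid's lip, and let the lid spring open. Lay every spice mill from the drying mat along the slope in its own cradle of the bin, with its heavy end (the hidden grinding head, felt on lifting it) at the low front so that the spice runs down to it, then press the lid down until it snaps shut. Finish with the turner back across the bars of its rest, and leave the other things where they stand.

Things in the scene. Friction and masses are not known exactly. Their poses are not given: they have to be found in the camera images.
- bin: Stand of the steel counter bin, fixed, 190 x 240 mm in plan; origin at the centre of its underside on the table, x level and pointing to the back (hinge side), z up. It carries the tray, which does not move on it.
- tray: Open steel tray of the bin, 188 (x) x 240 (y) mm, tilted 15 degrees: x points up the slope to the hinge, so the -x end is the low front; z square to its floor. Origin: centre of the underside of the floor, 90 mm above the table. Floor 6 thick; walls 6 thick, top at z 56. Wooden bars run across at x -45 and +45 (22 wide, tops at z 14); a mill lying on them has its axis at z 33.
- cradle_1 (a point): Middle of the first of three cradles, at bar-top level: tray x 0, y -68, z 14 mm. On the bars, rounded ridges 8 mm high at tray y -102, -34, 34 and 102 part the cradles, 52 mm wide between ridges. Friction keeps a mill where it is laid on the slope.
- cradle_2 (a point): Middle of the second cradle: tray x 0, y 0, z 14 mm.
- cradle_3 (a point): Middle of the third cradle: tray x 0, y 68, z 14 mm.
- ledge (a point): Middle of the front edge of the top of the pry ledge (tray x -134, y 0, z 44 mm), a fixed steel shelf 200 mm wide and 6 thick below the lid's lip; its top is parallel to the tray floor and runs back to the front wall at tray x -94. The lip covers its rear 18 mm, leaving a slot 7 mm high.
- lip (a point): Middle of the lower front edge of the lid's lip, moves with the lid; shut it is at tray x -112, y 0, z 51 mm. The lip (white, 200 mm wide, 18 deep, 10 thick) runs along the front edge of the lid. The slot under it is too low for fingers. Two spring catches hold the lip; they let go when it is lifted about 7 mm, against about 5 N.
- hinge (a point): Middle of the lid's hinge line at the back of the tray: tray x 97, z 59 mm; the line runs along tray y. Fully open, the edge of the lid stands about 375 mm above the table, leaning a little to the front.
- bin_lid (a joint): Angle of the lid (rad; clear plastic, white rim, 209 mm from hinge to lip edge, 240 wide, 4 thick): 0 shut, lying along the slope at tray z 57 to 61 mm, growing as it swings up, 1.66 fully open. Once free of the catches a weak hinge spring (about 0.8 N at the lip) swings it fully open and keeps it there. Pressed down near the lip with 6 to 10 N it snaps shut.
- turner: Comal turner, 185 mm long: wooden handle 16 mm wide and 16 high, steel blade 45 wide, 3 thick. Origin on the underside of the handle; x points to the blade, z up as it lies (it is the same upside down): handle from x -70 to 45, blade from x 45 to its straight front edge at x 115, blade from z 6.5 to 9.5 mm. 160 g.
- rest: Utensil rest, fixed: base plate 130 x 75 mm, 4 thick, and two cross bars (tops at z 18 mm) at x -50 and +30 mm with end posts to z 26 at y +-33.5 mm. Origin on the table under the gap between the bars. The turner lies on both bars along x, its origin near x 0, y 0, z 18 mm, blade beyond +x (the other way round is as good).
- mat: Grey drying mat, 270 x 400 mm, 3 mm thick, fixed; origin under its centre.
- mill_1: Spice mill, lying on the mat: square wooden bar with steel caps, 150 mm long, 38 x 38, about 0.4 kg. Origin at its centre, x along it. Both ends look alike; a grinding head hidden in one end puts the centre of mass 34 mm off the middle. Which end differs from mill to mill, whatever its axes: lifted by the middle, that end sags and pulls with about 0.13 N m. Two or three mills are present.
- mill_2: Spice mill, lying on the mat: square wooden bar with steel caps, 150 mm long, 38 x 38, about 0.4 kg. Origin at its centre, x along it. Both ends look alike; a grinding head hidden in one end puts the centre of mass 34 mm off the middle. Which end differs from mill to mill, whatever its axes: lifted by the middle, that end sags and pulls with about 0.13 N m. Two or three mills are present.
- mill_3: Spice mill, lying on the mat: square wooden bar with steel caps, 150 mm long, 38 x 38, about 0.4 kg. Origin at its centre, x along it. Both ends look alike; a grinding head hidden in one end puts the centre of mass 34 mm off the middle. Which end differs from mill to mill, whatever its axes: lifted by the middle, that end sags and pulls with about 0.13 N m. Two or three mills are present.
- mill_4: Spice mill, lying on the mat: square wooden bar with steel caps, 150 mm long, 38 x 38, about 0.4 kg. Origin at its centre, x along it. Both ends look alike; a grinding head hidden in one end puts the centre of mass 34 mm off the middle. Which end differs from mill to mill, whatever its axes: lifted by the middle, that end sags and pulls with about 0.13 N m. Two or three mills are present.
- salsa_bowl: Bystander: low terracotta bowl, 100 mm across, 45 high. Leave it where it is.
- salt_jar: Bystander: glass jar with steel cap, 56 mm across, 75 high. Leave it where it is.
- chile_bottle: Bystander: amber glass bottle, 52 mm across, 150 high. Leave it where it is.
- molcajete: Bystander: grey stone mortar on three feet, 170 mm across, 95 high. Leave it where it is.
- mug: Bystander: blue ceramic mug, 80 mm across, 90 high, handle at one side. Leave it where it is.
- spoon: Bystander: wooden spoon lying on the table. Leave it where it is.
There are look-alikes about, which are no part of the job. Leave any blue or turquoise look-alike of the mill_2 alone.

How it is judged (in metres and radians):
On the way, in this order (a step that is already met when the one before it is completed fails the run):
1. the lid's lip is levered up against its catches by the turner's blade (value of joint bin_lid above 0.008 rad and contact force between turner and bin_lid above 0.3 N).
2. the lid stands open and every mill present lies in a cradle of the bin, heavy end at the low front (value of joint bin_lid above 0.8 rad and x of mill_1 in the frame of tray between -0.022 and 0.022 m and y of mill_1 in the frame of tray between -0.1 and 0.1 m and z of mill_1 in the frame of tray between 0.026 and 0.0385 m and angle between the x axis of each of mill_1, mill_2, mill_3, mill_4 and the x axis of tray, either way round below 0.2 rad and x of each of mill_1_c1, mill_2_c1, mill_3_c1, mill_4_c1 in the frame of tray below -0.025 m and x of mill_2 in the frame of tray between -0.022 and 0.022 m and y of mill_2 in the frame of tray between -0.1 and 0.1 m and z of mill_2 in the frame of tray between 0.026 and 0.0385 m and x of mill_3 in the frame of tray between -0.022 and 0.022 m and y of mill_3 in the frame of tray between -0.1 and 0.1 m and z of mill_3 in the frame of tray between 0.026 and 0.0385 m and x of mill_4 in the frame of tray between -0.022 and 0.022 m and y of mill_4 in the frame of tray between -0.1 and 0.1 m and z of mill_4 in the frame of tray between 0.026 and 0.0385 m), for 0.3 s.
At the end, for the whole second after the job is handed in: Lid shut in its catches (under 0.015 rad); every mill present at rest on both tray bars, along the slope within 0.2 rad, heavy end at the low front; the turner at rest on both bars of its rest, its origin within 30 mm of the rest's in x and y, along it within 0.4 rad either way (value of joint bin_lid below 0.015 rad and x of mill_1 in the frame of tray between -0.022 and 0.022 m and y of mill_1 in the frame of tray between -0.1 and 0.1 m and z of mill_1 in the frame of tray between 0.026 and 0.0385 m and angle between the x axis of each of mill_1, mill_2, mill_3, mill_4 and the x axis of tray, either way round below 0.2 rad and x of each of mill_1_c1, mill_2_c1, mill_3_c1, mill_4_c1 in the frame of tray below -0.025 m and x of mill_2 in the frame of tray between -0.022 and 0.022 m and y of mill_2 in the frame of tray between -0.1 and 0.1 m and z of mill_2 in the frame of tray between 0.026 and 0.0385 m and x of mill_3 in the frame of tray between -0.022 and 0.022 m and y of mill_3 in the frame of tray between -0.1 and 0.1 m and z of mill_3 in the frame of tray between 0.026 and 0.0385 m and x of mill_4 in the frame of tray between -0.022 and 0.022 m and y of mill_4 in the frame of tray between -0.1 and 0.1 m and z of mill_4 in the frame of tray between 0.026 and 0.0385 m and linear speed of each of mill_1, mill_2, mill_3, mill_4, turner below 0.02 m/s and x of turner in the frame of rest between -0.03 and 0.03 m and y of turner in the frame of rest between -0.03 and 0.03 m and z of turner in the frame of rest between 0.013 and 0.038 m and angle between the x axis of turner and the x axis of rest, either way round below 0.4 rad); the robot touches nothing.
It fails at once if a bystander (bowl, jar, bottle, mortar, mug or spoon) is pushed more than 60 mm from its place (distance of any of salsa_bowl, salt_jar, chile_bottle, molcajete, mug, spoon from where it was at the start of the episode above 0.06 m).
Of mill_1, mill_2, mill_3, mill_4 only 2 to 3 are there at a start; the rules pass over those that are not, and their reading is None.
At some moment in a run one of mill_1, mill_2, mill_3, mill_4, turner may be knocked a few centimetres aside while the robot is not near it.
Once in a run the grip may slacken for a moment while it holds something.
It also fails if it takes over 210 s, if anything falls off the work surface, if the arm or the gripper's body presses on something with over 40 N, if the wrist force passes 120 N, or if a joint passes its speed limit or range.

## Working session

There is one attempt and no reset: what is moved stays moved. The work goes in short steps, Python scripts to look and compute and a shell command to move; the robot and the scene stay as the last step left them, time stands still between calls to the robot, and variables do not carry over. Pictures are saved under pics/ and viewed, and the job is handed in when it is done.

```bash
ls; mkdir -p pics; cat > h.py <<'E'
import numpy as np, cv2
from scipy.spatial.transform import Rotation as R
from station import ctrl, eyes
def st():
    s=ctrl.observe(); print('t',round(s['t'],2),'pos',np.round(s['tool_pos'],1),'F',np.round(s['wrist_force'],2),'T',np.round(s['wrist_torque'],3),'w',round(s['gripper_width'],1))
    return s
def rot(s):
    q=s['orientation']; return R.from_quat([q[1],q[2],q[3],q[0]])
def snap(name,fn,scale=1.5):
    m=eyes.camera_model(name); im=eyes.camera(name); cv2.imwrite('pics/'+fn,cv2.resize(im[:,:,::-1],None,fx=scale,fy=scale,interpolation=cv2.INTER_CUBIC)); np.save('pics/'+fn+'.npy',im)
    import pickle; pickle.dump(m,open('pics/'+fn+'.pkl','wb')); return m
def px2w(m,u,v,z):
    T=np.array(m['camera_from_world']); Rm=T[:3,:3]; t=T[:3,3]
    d=Rm.T@np.array([(u-m['cx'])/m['fx'],(v-m['cy'])/m['fy'],1]); o=-Rm.T@t
    return o+d*(z-o[2])/d[2]
def w2px(m,p):
    T=np.array(m['camera_from_world']); c=T[:3,:3]@np.array(p)+T[:3,3]
    return np.array([m['fx']*c[0]/c[2]+m['cx'],m['fy']*c[1]/c[2]+m['cy']])
def load(fn):
    import pickle; return pickle.load(open('pics/'+fn+'.pkl','rb'))
E
python3 - <<'E'
from h import *
s=st(); print(rot(s).as_matrix().round(3))
for n in ['scene','top','wrist']:
    m=snap(n,n+'0.png'); T=np.array(m['camera_from_world']); print(n,m['fx'],(-T[:3,:3].T@T[:3,3]).round(0), T[:3,:3].round(2).tolist())
E
```

```text
pics
t 0.0 pos [220.1 690.  255.1] F [-0.47  1.18  0.37] T [-0.013 -0.007 -0.023] w 85.2
[[-0.001  0.304  0.953]
 [-0.002  0.953 -0.304]
 [-1.    -0.002  0.   ]]
scene 359.44902610719373 [1052.  447. 1182.] [[-0.73, 0.68, 0.01], [0.55, 0.59, -0.59], [-0.41, -0.43, -0.81]]
top 463.1788157894044 [ 458. -106. 1470.] [[0.01, -1.0, -0.02], [-1.0, -0.01, -0.04], [0.04, 0.02, -1.0]]
wrist 310.12806369545194 [146. 714. 373.] [[0.3, 0.95, -0.0], [0.91, -0.29, 0.31], [0.29, -0.09, -0.95]]
```

View pics/top0.png

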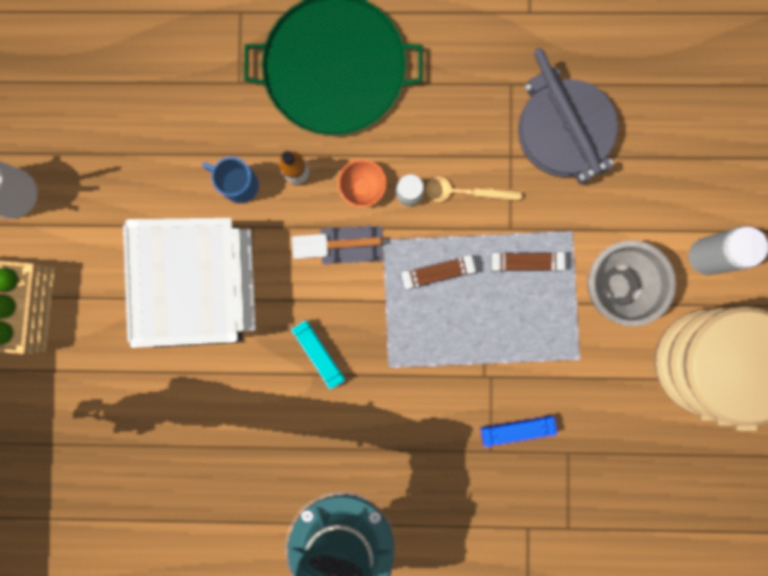

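View pics/scene0.png

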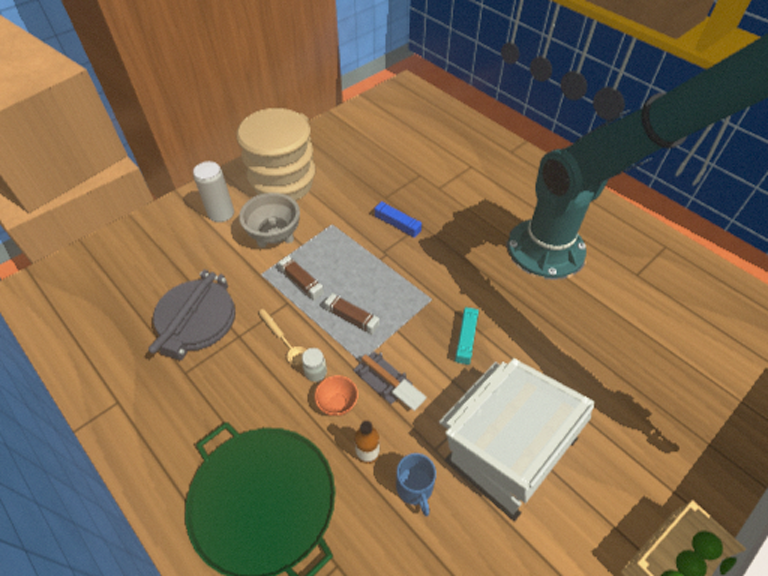

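View pics/wrist0.png

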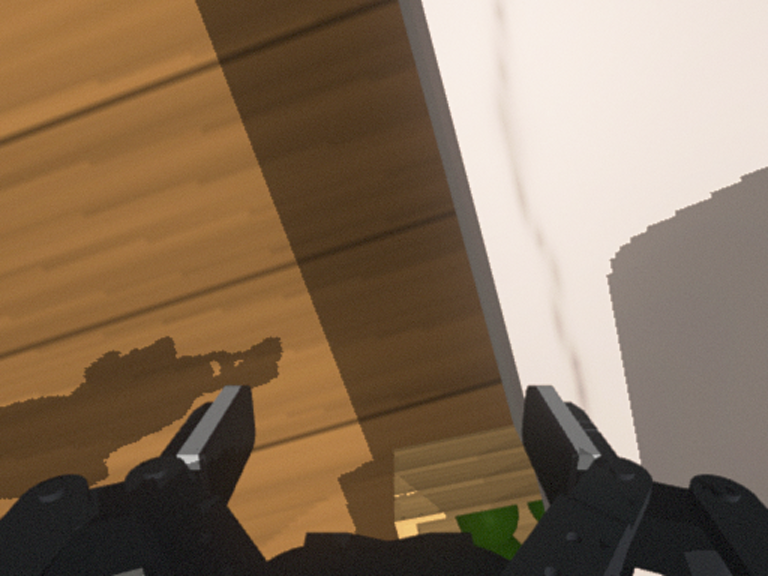

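```bash
python3 - <<'E'
from h import *
im=np.load('pics/top0.png.npy')[:,:,::-1]
a=im[135:235,70:180]; b=im[135:245,180:390]
cv2.imwrite('pics/bin0.png',cv2.resize(a,None,fx=6,fy=6,interpolation=cv2.INTER_CUBIC)[:600])
cv2.imwrite('pics/mat0.png',cv2.resize(b,None,fx=3.8,fy=3.8,interpolation=cv2.INTER_CUBIC))
E
```

```text
(no output)
```

View pics/bin0.png

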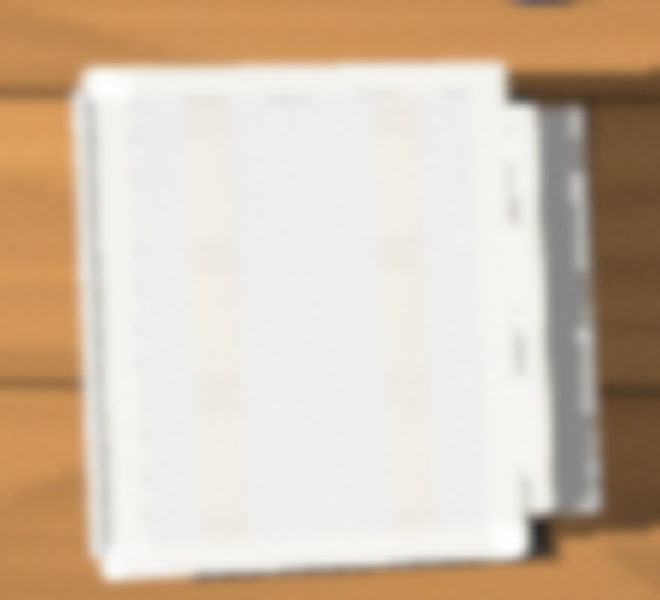

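View pics/mat0.png

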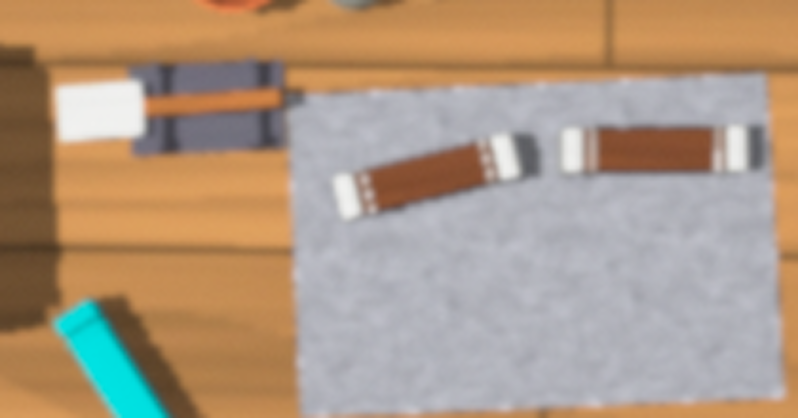

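```bash
cat > fit.py <<'E'
from h import *
from scipy.optimize import least_squares
m=load('top0.png')
obs=[((85,68),(97,-120,61)),((505,65),(-94,-120,61)),((530,555),(-94,120,61)),((105,578),(97,120,61)),((583,105),(-134,-100,44)),((600,513),(-134,100,44)),((545,105),(-112,-100,61)),((550,515),(-112,100,61))]
def T(p):
    Rm=R.from_euler('z',p[2]).as_matrix()@R.from_euler('y',-p[3] if len(p)>3 else -np.radians(15)).as_matrix()
    return Rm,np.array([p[0],p[1],90])
def f(p):
    Rm,t=T(p); r=[]
    for (u,v),q in obs: r+=list(w2px(m,Rm@np.array(q)+t)-np.array([u/6+70-.5+.083,v/6+135-.42]))
    return r
s=least_squares(f,[500,300,1.57]); print(s.x,np.round(s.fun.reshape(-1,2),2).tolist())
p=s.x
np.save('tray.npy',p)
def P(u,v,z): return px2w(m,u/3.8+180-.4,v/3.8+135-.4,z)[:2]
for n,c,z in [('A',[(334,176),(490,134),(522,177),(348,218)],41),('B',[(562,128),(747,125),(749,173),(562,173)],41),('turnblade',[(57,88),(142,82),(146,135),(63,142)],27.5),('handle',[(146,97),(280,90),(282,104),(148,114)],34),('rest',[(130,66),(280,62),(284,147),(134,153)],4)]:
    q=np.array([P(u,v,z) for u,v in c]); print(n,q.round(0).tolist(),q.mean(0).round(1)); e=((q[1]+q[2])-(q[0]+q[3]))/2; e2=((q[0]+q[1])-(q[2]+q[3]))/2; print(' len',np.linalg.norm(e).round(1),np.linalg.norm(e2).round(1),'ang',np.degrees(np.arctan2(e[1],e[0])).round(1))
E
python3 fit.py
```

```text
[544.39651522 317.08378148   1.63363868] [[0.76, 0.14], [-0.53, 0.0], [-1.43, 0.08], [0.25, -0.26], [0.22, 0.8], [0.15, -0.36], [-0.69, 0.02], [1.24, -0.41]]
A [[577.0, -119.0], [613.0, -246.0], [578.0, -272.0], [543.0, -131.0]] [ 577.8 -191.9]
 len 138.1 39.3 ang -75.2
B [[618.0, -304.0], [623.0, -453.0], [584.0, -455.0], [582.0, -304.0]] [ 601.6 -379. ]
 len 150.1 37.8 ang -88.9
turnblade [[649.0, 110.0], [654.0, 40.0], [610.0, 36.0], [604.0, 104.0]] [629.3  72.6]
 len 69.7 44.6 ang -84.9
handle [[641.0, 36.0], [648.0, -74.0], [636.0, -76.0], [627.0, 34.0]] [638.1 -20.2]
 len 110.2 12.9 ang -85.7
rest [[671.0, 53.0], [676.0, -73.0], [604.0, -78.0], [598.0, 48.0]] [637.  -12.5]
 len 125.8 72.4 ang -87.5
```

```bash
cat >> h.py <<'E'
def Rt(yaw,pitch=0,flip=False):
    """tool: jaw axis y at world yaw (rad), x down, then pitched by 'pitch' about tool y"""
    y=np.array([np.cos(yaw),np.sin(yaw),0]); x=np.array([0,0,-1.]); z=np.cross(x,y)
    return R.from_matrix(np.stack([x,y,z],1))*R.from_euler('y',pitch)
def go(pos,Rm):
    s=st(); r=rot(s); d=r.inv().apply(np.array(pos)-s['tool_pos'])/300; w=(r.inv()*Rm).as_rotvec()/1.5
    print('ROW',' '.join('%.4f'%v for v in np.r_[d,w]))
E
python3 - <<'E'
from h import *
print(ctrl.tip_reach)
go([637.7,-26,200],Rt(np.radians(4.9)))
E
```

```text
25.0
t 0.15 pos [220.2 690.1 255.4] F [-0.44  0.28  0.8 ] T [-0.022  0.052  0.021] w 85.5
ROW 0.1881 -1.8510 2.0513 0.7844 0.0007 0.0010
```

```bash
python3 -m inch '0 -.9 1 0 0 0 .6;0 -.9 1 0 0 0 .6;0 -.9 1 0 0 0 .6;0 -.9 1 0 0 0 .6;0 -.9 1 0 0 0 .6;0 -.9 1 0 0 0 .6;0 -.9 1 0 0 0 .6;0 -.9 1 0 0 0 .6'; python3 - <<'E'
from h import *
go([637.7,-26,200],Rt(np.radians(4.9)))
E
```

```text
t: 0.95
tool_pos: [422.9, 343.5, 256.3]
orientation: [0.699, 0.109, 0.699, -0.109]
wrist_force: [1.1, -0.2, 0.4]
gripper_width: 51.2
t 0.95 pos [422.9 343.5 256.3] F [ 1.07 -0.19  0.35] T [ 0.013 -0.022 -0.03 ] w 51.2
ROW 0.1877 -0.9560 1.0562 0.7845 0.0001 0.0000
```

```bash
python3 -m inch '0 -.9 1 .78 0 0 .5;0 -.9 1 .78 0 0 .5;0 -.9 1 .78 0 0 .5;0 -.9 1 .78 0 0 .5;0 -.9 1 .78 0 0 .5;0 -.9 1 .78 0 0 .5;0.1 -.956 1 .785 0 0 .5;0.18 -.956 1 .785 0 0 .5'; python3 - <<'E'
from h import *
go([637.7,-26,200],Rt(np.radians(4.9)))
E
```

```text
t: 1.75
tool_pos: [613.6, 0.8, 219.1]
orientation: [0.521, 0.481, 0.518, -0.479]
wrist_force: [0.8, 0.2, -0.3]
gripper_width: 43.0
t 1.75 pos [613.6   0.8 219.1] F [ 0.76  0.15 -0.3 ] T [ 0.042 -0.103  0.061] w 43.0
ROW 0.0642 0.0727 0.0953 -0.0050 0.0005 -0.0039
```

```bash
python3 -m inch '.064 .072 .095 0 0 0 .5;.064 .072 .095 0 0 0 .5;.064 .072 .095 0 0 0 .5'; python3 - <<'E'
from h import *
go([637.7,-26,200],Rt(np.radians(4.9)))
snap('wrist','w1.png')
print(ctrl.observe()['joint_positions'])
E
```

```text
t: 2.05
tool_pos: [634.5, -23.9, 197.4]
orientation: [0.52, 0.478, 0.521, -0.479]
wrist_force: [0.2, 0.3, -0.7]
gripper_width: 42.8
t 2.05 pos [634.5 -23.9 197.4] F [ 0.21  0.31 -0.68] T [ 0.028 -0.059  0.005] w 42.8
ROW -0.0088 0.0101 0.0079 -0.0018 0.0000 0.0013
[-0.30534732  0.57625558  0.3916801   1.87807679 -0.3117394   0.74847082
  0.34513018]
```

View pics/w1.png

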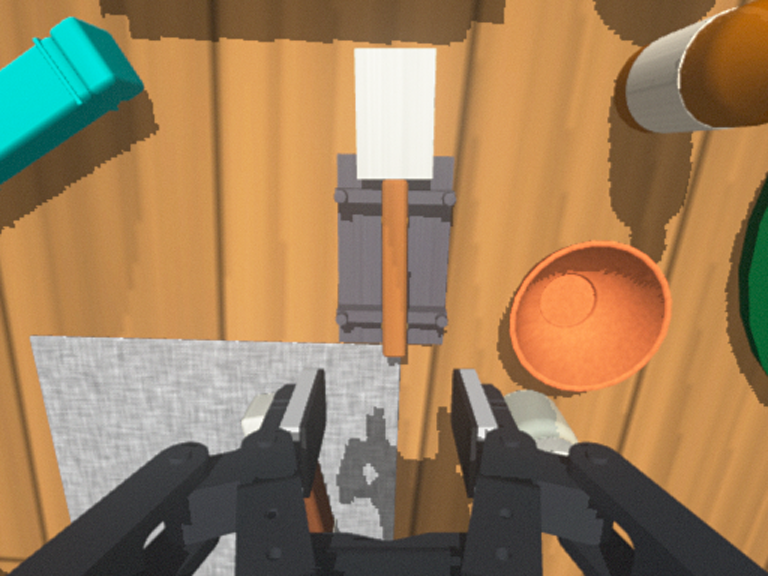

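```bash
python3 - <<'E'
from h import *
m=load('w1.png')
P=lambda u,v,z:px2w(m,u/1.5,v/1.5,z).round(1)
print('rear',P(395,355,34),'front',P(396,180,34),'tip',P(395.5,48,27.5))
for q in [(337,198),(343,322),(455,202),(448,325)]: print(P(*(np.array(q)-[0,2.]),26))
print([P(u,v,41) for u,v in [(60,20),(0,0)]])
E
```

```text
rear [643.5 -73.9  34. ] front [634.3  37.6  34. ] tip [628.  107.8  27.5]
[599.5  24.8  26. ]
[607.4 -55.2  26. ]
[671.4  28.4  26. ]
[676.9 -51.6  26. ]
[array([453.3, 103.9,  41. ]), array([423.8, 110.6,  41. ])]
```

```bash
python3 - <<'E'
from h import *
go([639.3,-25.4,100],Rt(np.radians(4.9)))
E
python3 -m inch '.15 .01 .005 0 0 0 .45;.32 .014 .006 0 0 0 .45;.32 .014 .006 0 0 0 .45'
python3 - <<'E'
from h import *
go([639.3,-25.4,33],Rt(np.radians(4.9)))
E
```

```text
t 2.1 pos [634.4 -22.4 197.9] F [-0.22 -1.41  0.13] T [ 0.009  0.003 -0.009] w 42.6
ROW 0.3264 0.0157 0.0116 -0.0004 -0.0006 0.0008
t: 2.4
tool_pos: [634.2, -21.3, 97.2]
orientation: [0.518, 0.475, 0.525, -0.48]
wrist_force: [-1.3, 0.6, 0.3]
gripper_width: 38.6
t 2.4 pos [634.2 -21.3  97.2] F [-1.32  0.65  0.34] T [0.09  0.092 0.027] w 38.6
ROW 0.2138 0.0183 0.0156 0.0015 -0.0021 0.0079
```

```bash
python3 -m inch '.1 .008 .005 0 0 0 .45;.1 .008 .005 0 0 0 .45'
python3 - <<'E'
from h import *
go([639.3,-25.4,33],Rt(np.radians(4.9)))
snap('wrist','w2.png')
go([639.3,-25.4,33],Rt(np.radians(4.9)))
E
```

```text
t: 2.6
tool_pos: [640.3, -24.2, 71.8]
orientation: [0.52, 0.477, 0.522, -0.478]
wrist_force: [-1.3, -0.1, -0.1]
gripper_width: 38.3
t 2.6 pos [640.3 -24.2  71.8] F [-1.29 -0.15 -0.09] T [ 0.017  0.067 -0.028] w 38.3
ROW 0.1292 -0.0034 0.0038 0.0006 -0.0009 0.0022
t 2.65 pos [641.2 -24.6  73.3] F [ 0.37  0.42 -0.25] T [-0.02   0.035  0.014] w 38.1
ROW 0.1342 -0.0065 0.0022 0.0003 -0.0007 0.0007
```

View pics/w2.png

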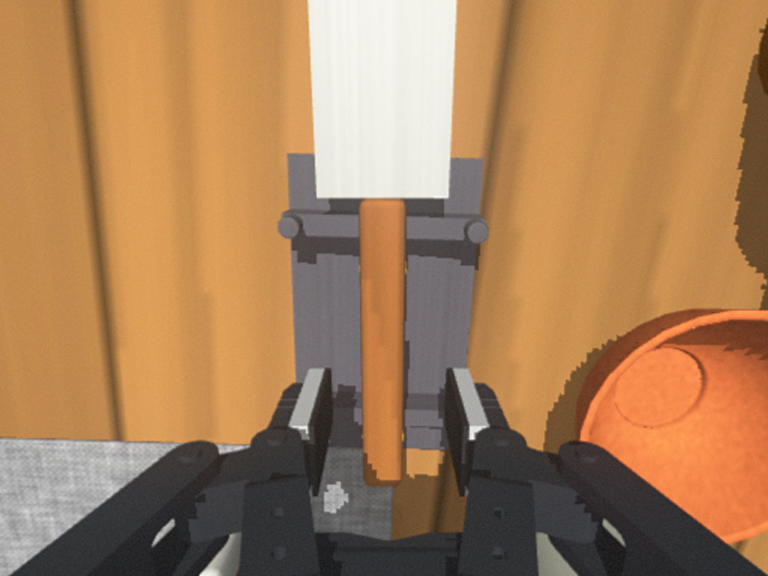

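```bash
python3 -m inch '.07 -.005 .002 0 0 0 .45;.132 -.005 .002 0 0 0 .45;.132 -.005 .002 0 0 0 .45;.132 -.005 .002 0 0 0 .1;.132 -.005 .002 0 0 0 .1;.132 -.005 .002 0 0 0 0;.132 -.005 .002 0 0 0 0;.132 -.005 .002 0 0 0 0' 90
python3 - <<'E'
from h import *
go([639.3,-25.4,33],Rt(np.radians(4.9)))
E
```

```text
t: 3.45
tool_pos: [641.4, -26.4, 35.3]
orientation: [0.521, 0.479, 0.52, -0.478]
wrist_force: [-1.6, 1.6, 6.7]
gripper_width: 14.6
t 3.45 pos [641.4 -26.4  35.3] F [-1.62  1.6   6.74] T [0.056 0.378 0.083] w 14.6
ROW 0.0075 -0.0066 -0.0040 -0.0003 -0.0002 -0.0018
```

```bash
python3 -m inch '-.1 0 0 0 0 0 0;-.3 0 0 0 0 0 0;-.4 0 0 0 0 0 0;-.4 0 0 0 0 0 0;-.4 0 0 0 0 0 0' 
python3 - <<'E'
from h import *
go([639.3,-25.4,155],Rt(np.radians(4.9)))
snap('wrist','w3.png')
E
```

```text
t: 3.95
tool_pos: [641.0, -26.4, 154.7]
orientation: [0.522, 0.479, 0.52, -0.477]
wrist_force: [-1.3, -0.1, -1.0]
gripper_width: 14.3
t 3.95 pos [641.  -26.4 154.7] F [-1.27 -0.06 -1.03] T [-0.078  0.013  0.042] w 14.3
ROW -0.0011 -0.0052 -0.0038 -0.0005 -0.0000 -0.0023
```

View pics/w3.png

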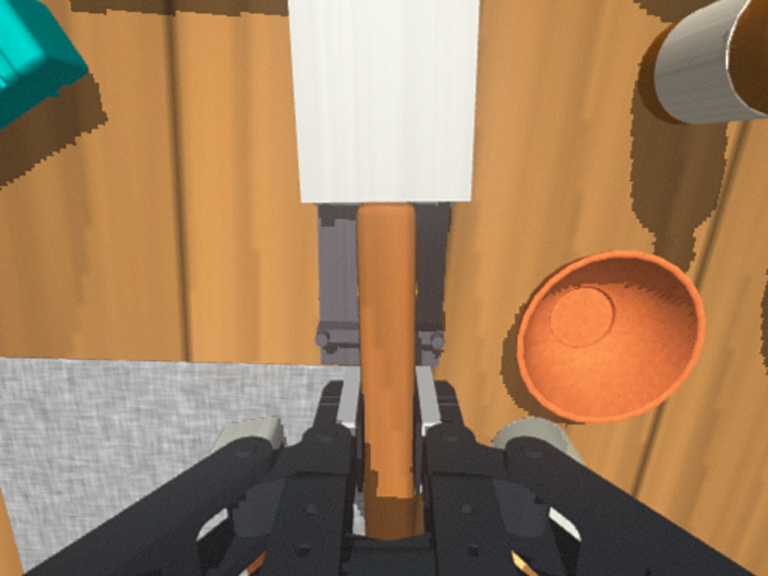

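```bash
cat >> h.py <<'E'
def tray():
    p=np.load('tray.npy'); Rm=R.from_euler('z',p[2])*R.from_euler('y',-np.radians(15)); return Rm,np.array([p[0],p[1],90])
OFF=np.array([9.3,0,-136.])  # turner tip (blade mid) in tool frame
def gotip(tx,tz,pd,ty=0):
    """tip at tray (tx,ty,tz), turner pitch pd degrees relative to the tray slope"""
    Rm,t=tray(); yaw=np.load('tray.npy')[2]-np.pi/2
    Q=Rt(yaw,np.radians(15+pd)); tcp=Rm.apply([tx,ty,tz])+t-Q.apply(OFF); print('tcp',tcp.round(1)); go(tcp,Q)
def tipnow():
    s=ctrl.observe(); r=rot(s); Rm,t=tray(); q=Rm.inv().apply(s['tool_pos']+r.apply(OFF)-t)
    xt=Rm.inv().apply(r.apply([0,0,-1])); print('tip tray',q.round(1),'pitch',np.degrees(np.arctan2(xt[2],xt[0])).round(1),'yaw',np.degrees(np.arctan2(xt[1],xt[0])).round(1))
E
python3 - <<'E'
from h import *
m=load('w3.png'); print(px2w(m,386/1.5,204/1.5,153.4))
tipnow(); gotip(-170,70,-5)
E
```

```text
[635.48644052  38.34937047 153.4       ]
tip tray [-191.5  -70.6  107. ] pitch -15.0 yaw 1.3
tcp [ 5.644e+02 -2.000e-01  9.920e+01]
t 4.0 pos [639.8 -26.2 153.1] F [ 0.22  0.77 -2.68] T [-0.079 -0.013 -0.004] w 13.9
ROW 0.1798 -0.2431 -0.1077 0.0146 0.1161 0.0012
```

```bash
python3 -m inch '.02 -.12 -.05 .0146 .05 0 0;.1 -.2431 -.1077 .0146 .116 0 0;.15 -.2431 -.1077 .0146 .116 0 0;.15 -.2431 -.1077 .0146 .116 0 0;.15 -.2431 -.1077 .0146 .116 0 0'
python3 - <<'E'
from h import *
tipnow(); snap('wrist','w4.png'); snap('scene','s4.png')
im=np.load('pics/s4.png.npy')[:,:,::-1][225:345,275:405]
cv2.imwrite('pics/s4c.png',cv2.resize(im,None,fx=5,fy=5,interpolation=cv2.INTER_CUBIC))
E
```

```text
t: 4.5
tool_pos: [565.4, -0.7, 106.9]
orientation: [0.468, 0.524, 0.559, -0.441]
wrist_force: [1.3, -0.0, -1.1]
gripper_width: 14.6
tip tray [-168.6   -1.1   77.5] pitch -5.1 yaw -0.0
```

View pics/w4.png

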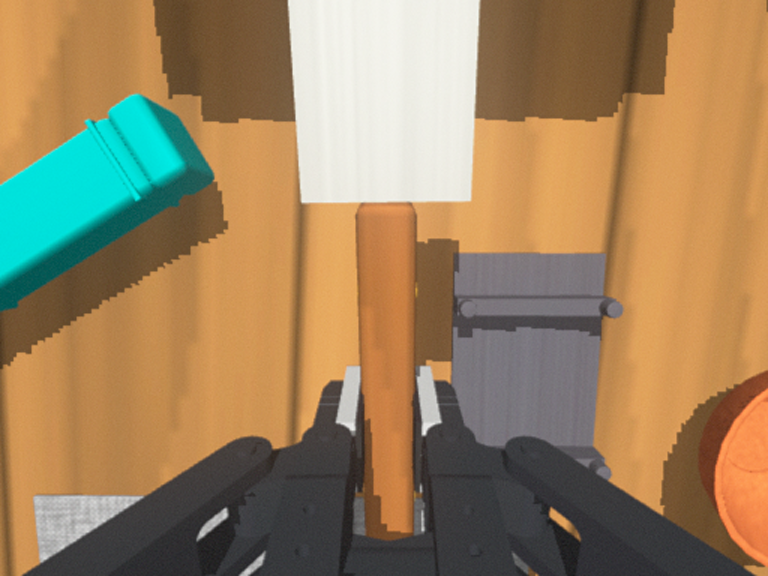

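View pics/s4c.png

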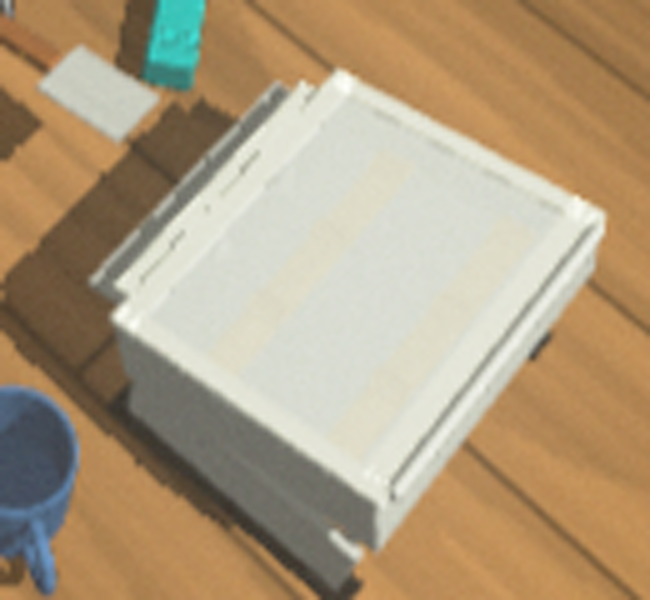

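```bash
cat >> fit.py <<'E'
m2=load('s4.png')
obs2=[((343,73),(-94,120,61)),((605,213),(97,120,61)),((113,318),(-94,-120,61)),((278,84),(-134,100,44)),((92,280),(-134,-100,44))]
def f2(p):
    Rm,t=T(p[:3]); r=[]
    for (u,v),q in obs2: r+=list(w2px(m2,Rm@np.array(q)+t+[0,0,p[3] if len(p)>3 else 0])-np.array([u/5+275-.4,v/5+225-.4]))
    return r
s2=least_squares(f2,p); print('scene only',s2.x,np.round(s2.fun.reshape(-1,2),2).tolist())
s2=least_squares(lambda p:list(f2(p))+list(f(p)),p); print('both',s2.x,np.round(s2.fun.reshape(-1,2),2).tolist())
np.save('tray.npy',s2.x)
# turner blade tip in scene
Q=load('s4.png')
E
python3 fit.py | grep -A1 -E 'scene|both'
python3 - <<'E'
from h import *
m=load('s4.png');s=ctrl.observe();r=rot(s);st()
for d in [(0,22.5,0),(0,-22.5,0),(0,22.5,70),(0,-22.5,70)]:
    print(((w2px(m,s['tool_pos']+r.apply(OFF+d))-[275,225])*5+2).round(0))
E
```

```text
scene only [542.69790749 318.28639643   1.63593115] [[-0.07, -0.09], [0.39, 0.35], [0.31, 0.42], [-0.16, -0.74], [-0.51, -0.14]]
both [543.92710322 317.51657268   1.63376374] [[-0.38, -0.02], [-0.01, 0.52], [-0.17, 0.39], [-0.46, -0.69], [-0.94, -0.17], [0.6, 0.31], [-0.69, 0.16], [-1.57, 0.24], [0.1, -0.09], [0.07, 0.95], [0.01, -0.21], [-0.84, 0.17], [1.09, -0.25]]
t 4.6 pos [ 5.666e+02 -3.000e-01  1.080e+02] F [ 0.25 -0.5  -0.82] T [-0.268 -0.02  -0.025] w 14.2
[115. 144.]
[158. 100.]
[35. 89.]
[78. 48.]
```

```bash
python3 - <<'E'
from h import *
gotip(-128,58,-5)
E
```

```text
tcp [561.2  43.9  98.4]
t 4.6 pos [ 5.666e+02 -3.000e-01  1.080e+02] F [ 0.25 -0.5  -0.82] T [-0.268 -0.02  -0.025] w 14.2
ROW 0.0568 -0.0088 -0.1402 0.0004 0.0009 -0.0000
```

```bash
python3 -m inch '.0 -.009 -.05 0 0 0 0;.02 -.009 -.14 0 0 0 0;.05 -.009 -.14 0 0 0 0;.05 -.009 -.14 0 0 0 0;.05 -.009 -.14 0 0 0 0;.05 -.009 -.14 0 0 0 0'
python3 - <<'E'
from h import *
tipnow(); st(); snap('scene','s5.png'); gotip(-128,50,-5)
tipnow()
im=np.load('pics/s5.png.npy')[:,:,::-1][225:345,275:405]
cv2.imwrite('pics/s5c.png',cv2.resize(im,None,fx=5,fy=5,interpolation=cv2.INTER_CUBIC))
E
```

```text
t: 5.2
tool_pos: [559.8, 42.3, 100.5]
orientation: [0.468, 0.524, 0.558, -0.441]
wrist_force: [0.5, -0.5, -1.9]
gripper_width: 14.1
tip tray [-128.9    1.3   60.2] pitch -5.1 yaw -0.1
t 5.2 pos [559.8  42.3 100.5] F [ 0.49 -0.48 -1.9 ] T [-0.327 -0.007  0.007] w 14.1
tcp [561.1  45.9  90.7]
t 5.25 pos [559.7  42.3 100.5] F [ 0.16 -0.04 -1.26] T [-0.269 -0.049 -0.039] w 14.2
ROW 0.0341 0.0053 -0.0060 -0.0012 0.0008 0.0007
tip tray [-128.9    1.3   60.2] pitch -5.1 yaw -0.1
```

View pics/s5c.png

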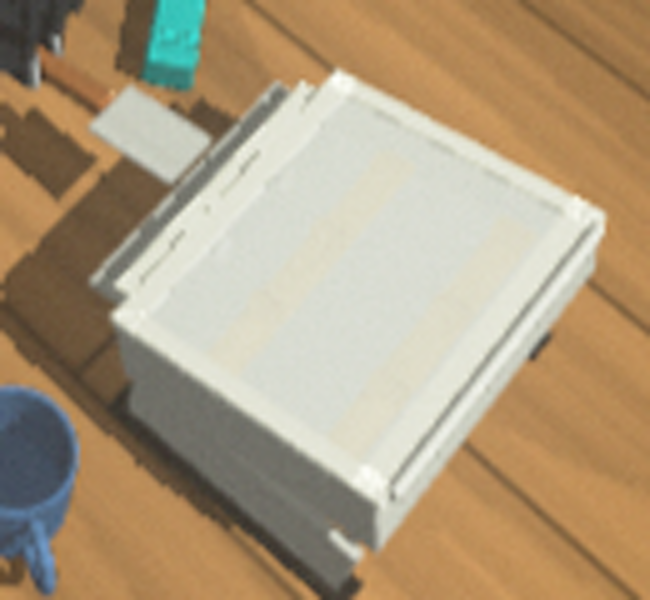

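```bash
python3 - <<'E'
from h import *
m=load('s5.png');s=ctrl.observe();r=rot(s);Rm,t=tray()
pj=lambda p:((w2px(m,p)-[275,225])*5+2).round(0)
for d in [(0,22.5,0),(0,-22.5,0)]: print(pj(s['tool_pos']+r.apply(OFF+d)))
for q in [(-134,22,44),(-134,-22,44),(-128,-22,60),(-112,-22,61)]: print(q,pj(Rm.apply(q)+t))
E
```

```text
[169. 187.]
[212. 142.]
(-134, 22, 44) [205. 155.]
(-134, -22, 44) [164. 198.]
(-128, -22, 60) [169. 188.]
(-112, -22, 61) [188. 200.]
```

```bash
python3 -m inch '.012 .004 -.004 0 0 0 0;.024 .004 -.006 0 0 0 0;.03 .004 -.006 0 0 0 0;.03 .004 -.006 0 0 0 0'
python3 - <<'E'
from h import *
tipnow(); st()
E
python3 -m inch '.01 0 0 0 0 0 0;.01 0 0 0 0 0 0'
python3 - <<'E'
from h import *
tipnow(); st()
E
python3 -m inch '.007 0 0 0 0 0 0;.007 0 0 0 0 0 0'
python3 - <<'E'
from h import *
tipnow(); st()
E
```

```text
t: 5.65
tool_pos: [560.0, 46.6, 91.2]
orientation: [0.468, 0.524, 0.559, -0.441]
wrist_force: [0.7, -1.3, -1.7]
gripper_width: 14.3
tip tray [-127.2    0.9   50.2] pitch -5.0 yaw -0.0
t 5.65 pos [560.   46.6  91.2] F [ 0.67 -1.28 -1.74] T [-0.348 -0.06  -0.024] w 14.3
t: 5.85
tool_pos: [560.1, 47.2, 88.3]
orientation: [0.468, 0.524, 0.559, -0.441]
wrist_force: [-1.2, -0.1, -1.6]
gripper_width: 14.6
tip tray [-127.4    0.8   47.3] pitch -5.0 yaw -0.0
t 5.85 pos [560.1  47.2  88.3] F [-1.23 -0.08 -1.65] T [-0.317 -0.063 -0.032] w 14.6
t: 6.05
tool_pos: [560.3, 47.4, 86.4]
orientation: [0.468, 0.524, 0.559, -0.441]
wrist_force: [-0.1, -0.6, -1.7]
gripper_width: 14.3
tip tray [-127.6    0.6   45.4] pitch -5.0 yaw -0.0
t 6.05 pos [560.3  47.4  86.4] F [-0.14 -0.61 -1.71] T [-0.271 -0.022  0.014] w 14.3
```

```bash
for i in 1; do python3 -m inch '.005 0 0 0 0 0 0;.005 0 0 0 0 0 0'; done
python3 - <<'E'
from h import *
tipnow(); st()
E
python3 -m inch '.005 0 0 0 0 0 0;.005 0 0 0 0 0 0'
python3 - <<'E'
from h import *
tipnow(); st(); snap('scene','s6.png')
im=np.load('pics/s6.png.npy')[:,:,::-1][225:345,275:405]
cv2.imwrite('pics/s6c.png',cv2.resize(im,None,fx=5,fy=5,interpolation=cv2.INTER_CUBIC))
E
```

```text
t: 6.25
tool_pos: [560.3, 47.7, 85.2]
orientation: [0.468, 0.524, 0.559, -0.441]
wrist_force: [-0.6, 0.2, 1.0]
gripper_width: 14.1
tip tray [-127.7    0.5   44.2] pitch -5.0 yaw -0.0
t 6.25 pos [560.3  47.7  85.2] F [-0.58  0.22  1.03] T [-0.01   0.045  0.042] w 14.1
t: 6.45
tool_pos: [560.4, 47.9, 83.9]
orientation: [0.468, 0.524, 0.559, -0.441]
wrist_force: [-0.9, -0.7, 2.5]
gripper_width: 14.2
tip tray [-127.8    0.4   42.9] pitch -5.0 yaw -0.0
t 6.45 pos [560.4  47.9  83.9] F [-0.93 -0.72  2.49] T [0.232 0.077 0.096] w 14.2
```

View pics/s6c.png

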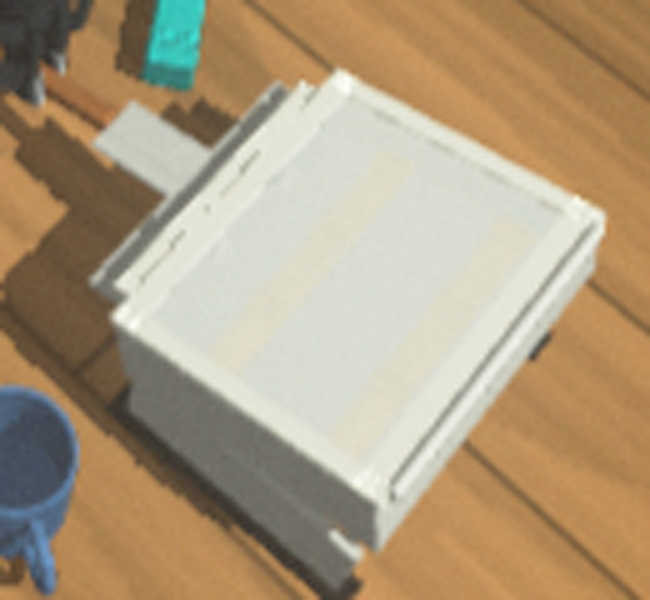

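```bash
python3 -m inch '-.005 0 0 0 0 0 0;-.007 0 -.02 0 0 0 0;-.009 0 -.04 0 0 0 0;-.010 0 -.06 0 0 0 0;-.010 0 -.06 0 0 0 0'
python3 - <<'E'
from h import *
tipnow(); st()
E
```

```text
t: 7.0
tool_pos: [559.2, 67.1, 90.0]
orientation: [0.468, 0.524, 0.559, -0.44]
wrist_force: [-0.5, 1.1, 1.4]
gripper_width: 14.1
tip tray [-107.6    0.7   43.9] pitch -5.0 yaw 0.1
t 7.0 pos [559.2  67.1  90. ] F [-0.53  1.05  1.43] T [ 0.262 -0.036 -0.072] w 14.1
```

```bash
python3 -m inch '-.003 0 -.015 0 0 0 0;-.004 0 -.03 0 0 0 0;-.004 0 -.035 0 0 0 0;-.004 0 -.035 0 0 0 0'
python3 - <<'E'
from h import *
tipnow(); st(); snap('scene','s7.png')
im=np.load('pics/s7.png.npy')[:,:,::-1][225:345,275:405]
cv2.imwrite('pics/s7c.png',cv2.resize(im,None,fx=5,fy=5,interpolation=cv2.INTER_CUBIC))
E
```

```text
t: 7.4
tool_pos: [558.4, 76.0, 92.8]
orientation: [0.468, 0.524, 0.559, -0.44]
wrist_force: [0.5, 0.4, 0.7]
gripper_width: 14.5
tip tray [-98.3   0.7  44.2] pitch -5.0 yaw -0.0
t 7.4 pos [558.4  76.   92.8] F [0.5  0.42 0.74] T [ 0.104 -0.039 -0.02 ] w 14.5
```

View pics/s7c.png

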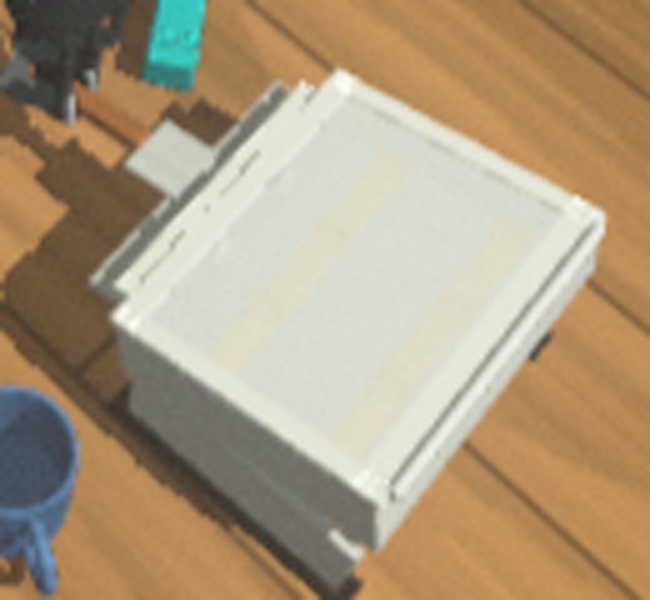

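```bash
python3 - <<'E'
from h import *
pv=np.array([11,0,-100.])
for a in [5,10,15,20,25,30]:
    d=pv-R.from_euler('y',np.radians(a)).apply(pv); print(a,(d/300).round(4),round(np.radians(a)/1.5,4))
E
```

```text
5 [0.0292 0.     0.0019] 0.0582
10 [0.0584 0.     0.0013] 0.1164
15 [ 0.0875  0.     -0.0019] 0.1745
20 [ 0.1162  0.     -0.0076] 0.2327
25 [ 0.1443  0.     -0.0157] 0.2909
30 [ 0.1716  0.     -0.0263] 0.3491
```

```bash
python3 -m inch '.0292 0 .002 0 .0582 0 0;.0584 0 .001 0 .1164 0 0;.0875 0 -.002 0 .1745 0 0;.0875 0 -.002 0 .1745 0 0' 110
python3 - <<'E'
from h import *
tipnow(); st(); snap('scene','s8.png')
im=np.load('pics/s8.png.npy')[:,:,::-1][225:345,275:405]
cv2.imwrite('pics/s8c.png',cv2.resize(im,None,fx=5,fy=5,interpolation=cv2.INTER_CUBIC))
E
```

```text
t: 7.85
tool_pos: [557.3, 76.2, 64.4]
orientation: [0.389, 0.578, 0.614, -0.371]
wrist_force: [-0.9, -1.3, -5.6]
gripper_width: 13.8
tip tray [-104.5    0.7   52.1] pitch 9.9 yaw -0.5
t 7.85 pos [557.3  76.2  64.4] F [-0.88 -1.34 -5.61] T [-1.434 -0.087  0.045] w 13.8
```

View pics/s8c.png

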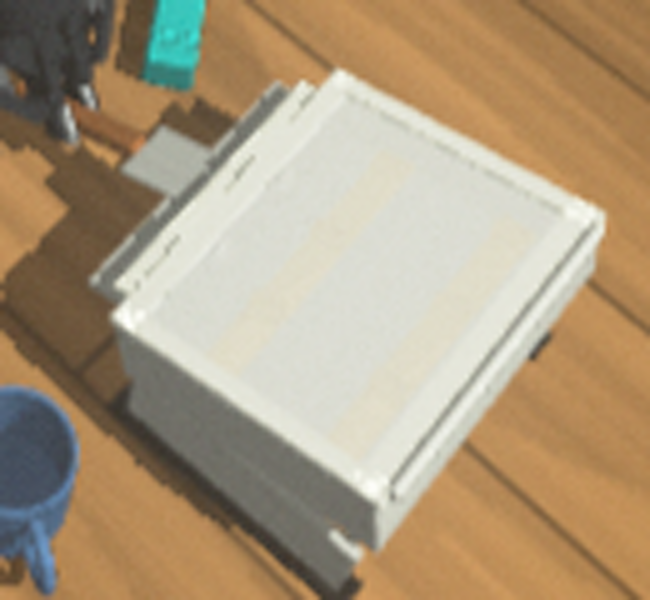

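```bash
python3 -m inch '.015 0 -.012 0 .03 0 0;.0292 0 -.02 0 .0582 0 0;.0584 0 -.022 0 .1164 0 0;.0584 0 -.022 0 .1164 0 0'
python3 - <<'E'
from h import *
tipnow(); st(); snap('scene','s9.png')
im=np.load('pics/s9.png.npy')[:,:,::-1][185:345,245:405]
cv2.imwrite('pics/s9c.png',cv2.resize(im,None,fx=3.7,fy=3.7,interpolation=cv2.INTER_CUBIC))
E
```

```text
t: 8.3
tool_pos: [557.2, 92.1, 52.4]
orientation: [0.336, 0.607, 0.646, -0.318]
wrist_force: [-0.3, -1.1, -0.8]
gripper_width: 13.8
tip tray [-96.8   0.3  59.6] pitch 19.9 yaw -0.3
t 8.3 pos [557.2  92.1  52.4] F [-0.27 -1.13 -0.8 ] T [-0.905 -0.056  0.024] w 13.8
```

View pics/s9c.png

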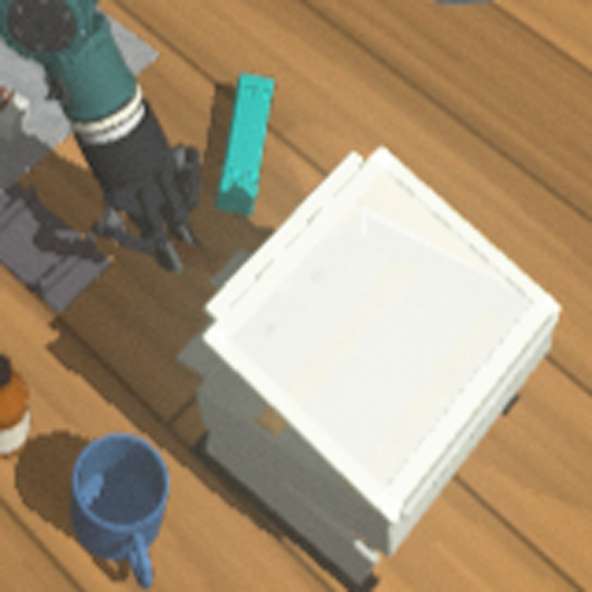

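```bash
python3 - <<'E'
from h import *
s=ctrl.observe()
go(s['tool_pos']+np.array([0,-20,40]),rot(s))
go([600,0,140],Rt(np.radians(4.0)))
E
```

```text
t 8.35 pos [557.3  93.1  53.3] F [-0.95  0.77 -0.87] T [-0.826 -0.07  -0.013] w 13.5
ROW -0.1474 -0.0045 -0.0216 0.0000 0.0000 0.0000
t 8.35 pos [557.3  93.1  53.3] F [-0.95  0.77 -0.87] T [-0.826 -0.07  -0.013] w 13.5
ROW -0.4196 0.1220 0.0961 -0.0059 -0.4056 0.0004
```

```bash
python3 -m inch '-.05 0 0 0 0 0 0;-.1 0 0 0 0 0 0;-.2 .03 .03 0 -.1 0 0;-.3 .09 .07 0 -.25 0 0;-.4 .122 .096 0 -.405 0 0;-.42 .122 .096 0 -.405 0 0;-.42 .122 .096 0 -.405 0 0;-.42 .122 .096 0 -.405 0 0'
python3 - <<'E'
from h import *
tipnow(); st(); snap('wrist','w10.png');snap('scene','s10.png')
go([641,-26,120],Rt(np.radians(4.9)))
E
```

```text
t: 9.15
tool_pos: [599.6, 6.1, 141.7]
orientation: [0.516, 0.483, 0.519, -0.481]
wrist_force: [-1.0, -0.9, -2.2]
gripper_width: 13.9
tip tray [-161.1  -34.8   87.7] pitch -14.7 yaw 0.5
t 9.15 pos [599.6   6.1 141.7] F [-1.   -0.86 -2.15] T [-0.105  0.023  0.013] w 13.9
t 9.25 pos [599.2   0.9 140.8] F [-0.07 -0.29 -1.34] T [-0.115 -0.021  0.001] w 13.6
ROW 0.0687 0.1337 0.0987 -0.0148 -0.0025 0.0017
```

View pics/s10.png

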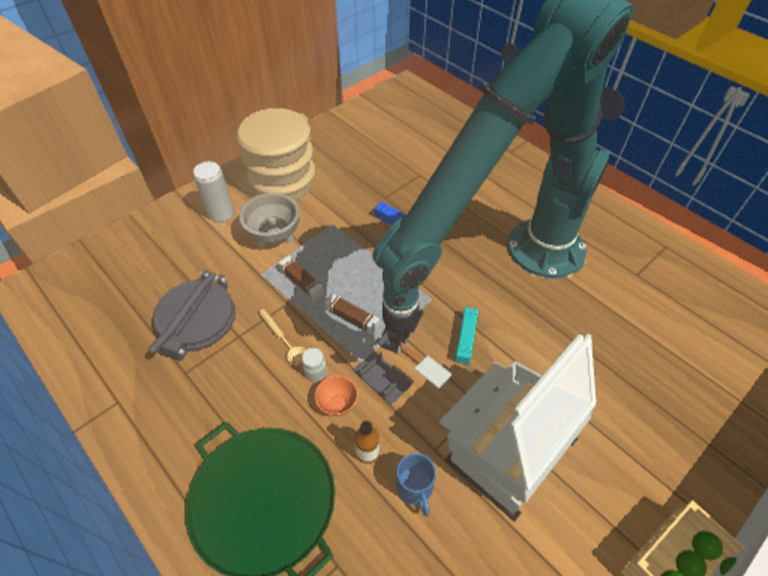

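View pics/w10.png

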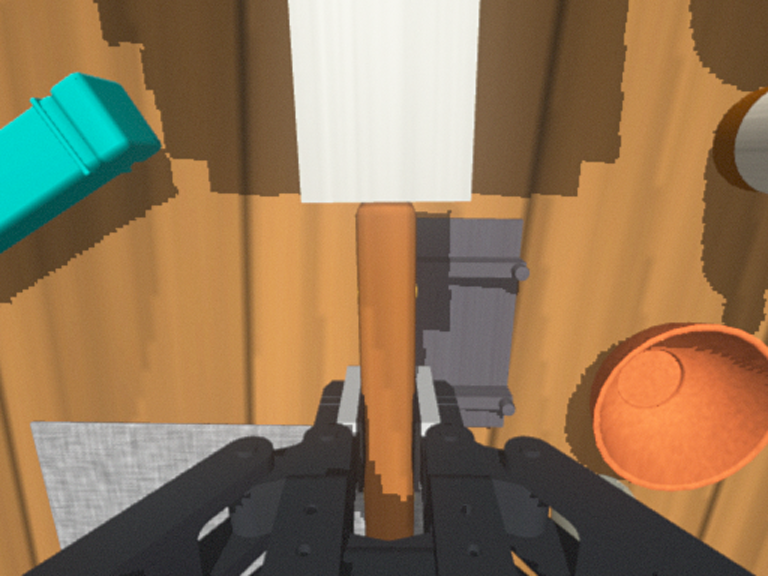

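```bash
python3 -m inch '0 .06 .05 -.007 0 0 0;.03 .131 .096 -.0148 0 0 0;.066 .131 .096 -.0148 0 0 0;.066 .131 .096 -.0148 0 0 0;.066 .131 .096 -.0148 0 0 0'
python3 - <<'E'
from h import *
go([640,-25,70],Rt(np.radians(4.9)))
E
```

```text
t: 9.75
tool_pos: [639.2, -26.8, 119.7]
orientation: [0.518, 0.479, 0.522, -0.479]
wrist_force: [0.0, 0.3, -1.9]
gripper_width: 13.9
t 9.75 pos [639.2 -26.8 119.7] F [ 0.02  0.27 -1.89] T [-0.053  0.001  0.041] w 13.9
ROW 0.1658 0.0040 -0.0051 -0.0021 -0.0028 0.0034
```

```bash
python3 -m inch '.1 .004 -.005 0 0 0 0;.2 .004 -.005 0 0 0 0;.25 .004 -.005 0 0 0 0;.268 .004 -.005 0 0 0 0;.27 .004 -.005 0 0 0 0;.275 .004 -.005 0 0 0 0'
python3 - <<'E'
from h import *
go([640,-25,35.5],Rt(np.radians(4.9)))
E
```

```text
t: 10.35
tool_pos: [642.8, -24.2, 39.2]
orientation: [0.52, 0.479, 0.521, -0.478]
wrist_force: [-0.3, -0.1, -1.6]
gripper_width: 14.4
t 10.35 pos [642.8 -24.2  39.2] F [-0.3  -0.05 -1.57] T [-0.032 -0.046 -0.002] w 14.4
ROW 0.0125 -0.0095 0.0019 -0.0005 -0.0017 -0.0002
```

```bash
python3 -m inch '.008 -.006 .002 0 0 0 0;.013 -.006 .002 0 0 0 0;.013 -.006 .002 0 0 0 0'
python3 - <<'E'
from h import *
st()
E
python3 -m inch '0 0 0 0 0 0 .25;0 0 0 0 0 0 .4;0 0 0 0 0 0 .4;-.1 0 0 0 0 0 .4;-.25 0 0 0 0 0 .4;-.4 0 0 0 0 0 .4;-.55 0 0 0 0 0 .5;-.55 0 0 0 0 0 .5'
python3 - <<'E'
from h import *
st(); snap('wrist','w11.png')
print(ctrl.observe()['joint_positions'].round(2) if hasattr(ctrl.observe()['joint_positions'],'round') else ctrl.observe()['joint_positions'])
E
```

```text
t: 10.65
tool_pos: [640.4, -25.0, 35.4]
orientation: [0.52, 0.479, 0.522, -0.478]
wrist_force: [-2.4, 0.4, 4.1]
gripper_width: 13.7
t 10.65 pos [640.4 -25.   35.4] F [-2.45  0.36  4.14] T [-0.168  0.344 -0.01 ] w 13.7
t: 11.45
tool_pos: [645.0, -26.0, 206.0]
orientation: [0.523, 0.482, 0.518, -0.475]
wrist_force: [0.3, -0.8, 0.3]
gripper_width: 42.8
t 11.45 pos [645. -26. 206.] F [ 0.31 -0.84  0.27] T [-0.025 -0.047  0.002] w 42.8
[-0.27  0.57  0.35  1.86 -0.28  0.75  0.31]
```

View pics/w11.png

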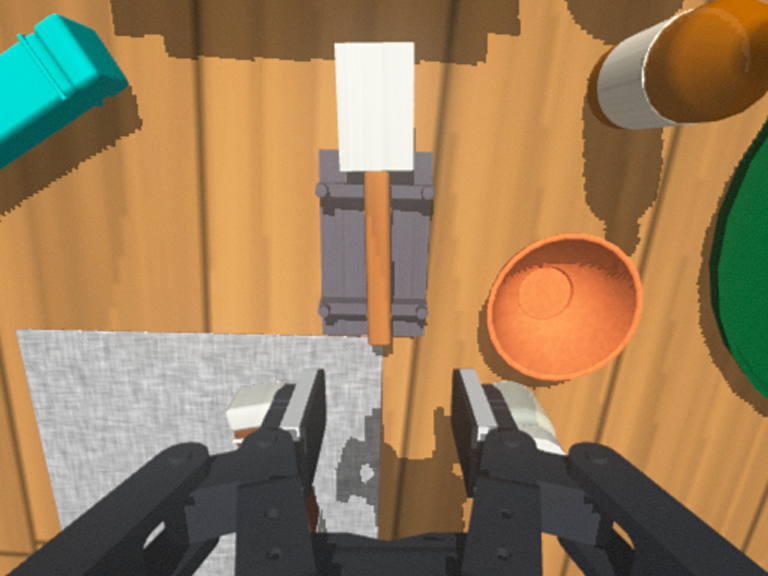

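```bash
python3 - <<'E'
from h import *
go([590,-330,260],Rt(np.radians(4.9)))
E
```

```text
t 11.5 pos [643.  -25.5 202.9] F [ 0.11  0.15 -0.88] T [ 0.021  0.003 -0.002] w 42.8
ROW -0.1941 -0.2608 0.9959 -0.0004 -0.0015 -0.0040
```

```bash
python3 -m inch '-.1 -.1 .3 0 0 0 .8;-.19 -.26 1 0 0 0 .8;-.19 -.26 1 0 0 0 .8;-.19 -.26 1 0 0 0 .8;-.19 -.26 1 0 0 0 .8;-.19 -.26 1 0 0 0 .8;-.19 -.26 1 0 0 0 .8;-.19 -.26 1 0 0 0 .8'
python3 -m inch '0 0 0 0 0 0 .8;0 0 0 0 0 0 .8'
python3 - <<'E'
from h import *
st(); snap('wrist','w12.png')
E
```

```text
t: 12.3
tool_pos: [586.0, -335.1, 254.6]
orientation: [0.518, 0.479, 0.52, -0.481]
wrist_force: [1.3, -0.3, -0.4]
gripper_width: 68.2
t: 12.5
tool_pos: [589.1, -327.3, 254.0]
orientation: [0.519, 0.478, 0.524, -0.477]
wrist_force: [-0.4, 1.3, 0.2]
gripper_width: 68.7
t 12.5 pos [ 589.1 -327.3  254. ] F [-0.43  1.31  0.17] T [-0.007  0.005 -0.005] w 68.7
```

View pics/w12.png

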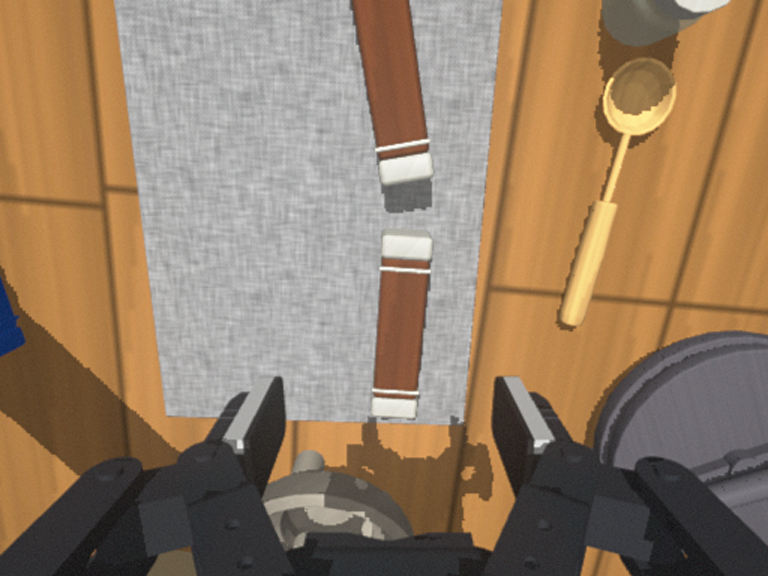

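```bash
python3 - <<'E'
from h import *
m=load('w12.png'); T=np.array(m['camera_from_world']); print('cam',(-T[:3,:3].T@T[:3,3]).round(0))
P=lambda u,v,z=41:px2w(m,u/1.5,v/1.5,z)
a=P(405,269);b=P(395,393);print(a,b,(a+b)/2,np.linalg.norm(a-b),np.degrees(np.arctan2(*(a-b)[1::-1])))
print('width',np.linalg.norm(P(377,330)-P(426,330)),P(377,330),P(426,330))
print('ends',P(395,416),P(407,240),P(408,234))
c=P(403,148); print('A stripe',c, P(363,0)-0,P(409,0))
im=np.load('pics/top0.png.npy')[:,:,::-1].astype(int)
mt=load('top0.png')
B,G,Rr=im[...,0],im[...,1],im[...,2]
mask=((Rr>G+30)&(Rr<170)&(G<90)).astype(np.uint8); mask[:150]=0;mask[200:]=0;mask[:,:255]=0;mask[:,390:]=0
n,l,stt,c=cv2.connectedComponentsWithStats(mask)
for i in range(1,n):
    if stt[i,4]>150:
        ys,xs=np.where(l==i); r=cv2.minAreaRect(np.stack([xs,ys],1).astype(np.float32)); print(r, px2w(mt,*r[0],41)); bx=cv2.boxPoints(r); print([px2w(mt,*q,41)[:2].round(0) for q in bx])
E
```

```text
cam [ 583. -250.  372.]
[ 601.65453578 -329.61345983   41.        ] [ 603.79526313 -431.2024903    41.        ] [ 602.72489946 -380.40797506   41.        ] 101.6115831279293 91.20718242690045
width 37.308716671549966 [ 585.15576697 -378.99244706   41.        ] [ 622.31449012 -375.65034687   41.        ]
ends [ 605.73036488 -451.94031431   41.        ] [ 600.9617517  -308.23621278   41.        ] [ 601.23862265 -303.87620494   41.        ]
A stripe [ 591.95572912 -246.06381973   41.        ] [ 558.67064978 -161.34024484   41.        ] [ 587.10319633 -158.83967593   41.        ]
((352.0, 174.0), (10.0, 28.0), 90.0) [ 601.58497013 -379.15015076   41.        ]
[array([ 617., -336.]), array([ 618., -422.]), array([ 587., -422.]), array([ 586., -336.])]
((292.1176452636719, 181.47059631347656), (9.701424598693848, 28.134132385253906), 75.96376037597656) [ 576.36784453 -195.2583868    41.        ]
[array([ 580., -149.]), array([ 602., -233.]), array([ 573., -241.]), array([ 551., -157.])]
```

```bash
python3 - <<'E'
from h import *
go([603,-379.5,110],Rt(np.radians(1.0)))
E
```

```text
t 12.55 pos [ 589.2 -327.4  254.3] F [-0.21  0.2  -0.1 ] T [-0.018  0.005 -0.015] w 68.6
ROW 0.4800 0.0316 0.1798 0.0478 -0.0037 0.0020
```

```bash
python3 -m inch '.1 .03 .1 .048 0 0 .85;.2 .03 .18 .048 0 0 .85;.35 .03 .18 .048 0 0 .85;.48 .03 .18 .048 0 0 .85;.48 .03 .18 .048 0 0 .85;.48 .03 .18 .048 0 0 .85'
python3 - <<'E'
from h import *
go([603,-379.5,34],Rt(np.radians(1.0)))
snap('wrist','w13.png')
E
```

```text
t: 13.15
tool_pos: [602.2, -381.7, 111.0]
orientation: [0.502, 0.496, 0.506, -0.496]
wrist_force: [-0.2, -0.7, 0.7]
gripper_width: 72.4
t 13.15 pos [ 602.2 -381.7  111. ] F [-0.19 -0.74  0.7 ] T [ 0.016 -0.097 -0.024] w 72.4
ROW 0.2566 0.0034 -0.0062 -0.0015 -0.0027 0.0020
```

View pics/w13.png

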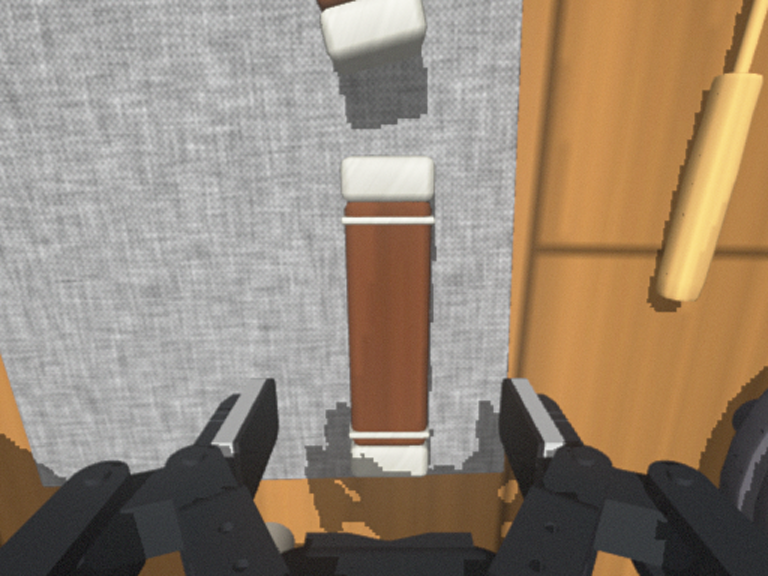

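```bash
python3 -m inch '.12 .003 -.004 0 0 0 .85;.22 .003 -.004 0 0 0 .85;.257 .003 -.006 0 0 0 .85;.257 .003 -.006 0 0 0 .85;.257 .003 -.006 0 0 0 .2;.257 .003 -.006 0 0 0 .2;.257 .003 -.006 0 0 0 .2;.257 .003 -.006 0 0 0 .2' 100
python3 - <<'E'
from h import *
st()
E
python3 -m inch '0 0 0 0 0 0 .2;0 0 0 0 0 0 .2;-.05 0 0 0 0 0 .2;-.12 0 0 0 0 0 .2;-.2 0 0 0 0 0 .2;-.2 0 0 0 0 0 .2;-.2 0 0 0 0 0 .2'
python3 - <<'E'
from h import *
st(); snap('wrist','w14.png'); st()
E
```

```text
t: 14.0
tool_pos: [603.4, -382.6, 36.8]
orientation: [0.503, 0.497, 0.503, -0.496]
wrist_force: [-0.0, 0.7, 6.1]
gripper_width: 36.0
t 14.0 pos [ 603.4 -382.6   36.8] F [-0.04  0.68  6.06] T [0.08  0.234 0.08 ] w 36.0
t: 14.7
tool_pos: [602.5, -381.6, 94.7]
orientation: [0.502, 0.497, 0.504, -0.496]
wrist_force: [-1.5, -0.1, -4.4]
gripper_width: 36.5
t 14.7 pos [ 602.5 -381.6   94.7] F [-1.46 -0.11 -4.44] T [-0.105  0.032 -0.003] w 36.5
t 14.75 pos [ 601.8 -381.    93.6] F [-0.83 -0.68 -4.72] T [-0.116  0.04   0.001] w 36.8
```

View pics/w14.png

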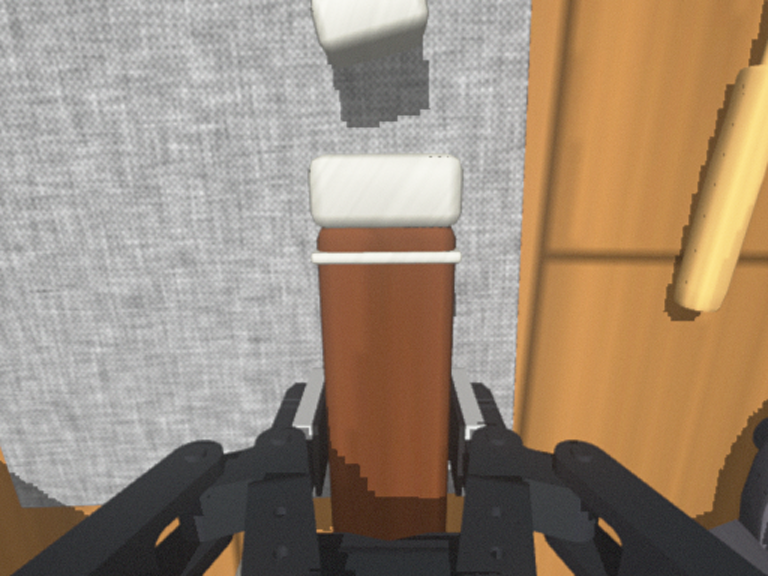

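```bash
cat >> h.py <<'E'
def gomill(tx,ty,tz,flip,MO=(14.8,0,-2.5)):
    Rm,t=tray(); yaw=np.load('tray.npy')[2]-np.pi/2
    Q=Rt(yaw+np.pi,-np.radians(15)) if flip else Rt(yaw,np.radians(15))
    tcp=Rm.apply([tx,ty,tz])+t-Q.apply(MO); print('tcp',tcp.round(1)); go(tcp,Q)
def millnow(MO=(14.8,0,-2.5)):
    s=ctrl.observe(); r=rot(s); Rm,t=tray(); q=Rm.inv().apply(s['tool_pos']+r.apply(MO)-t)
    xt=Rm.inv().apply(r.apply([0,0,-1])); xt=xt*np.sign(xt[0]); print('mill tray',q.round(1),'pitch',np.degrees(np.arctan2(xt[2],xt[0])).round(1),'yaw',np.degrees(np.arctan2(xt[1],xt[0])).round(1))
E
python3 - <<'E'
from h import *
print(np.round(ctrl.observe()['joint_positions'],2))
gomill(0,-68,150,True)
E
```

```text
[ 0.31  0.78  0.3   1.74 -0.35  0.68  0.82]
tcp [614.3 281.6 249.8]
t 14.75 pos [ 601.8 -381.    93.6] F [-0.83 -0.68 -4.72] T [-0.116  0.04   0.001] w 36.8
ROW -0.5128 0.0690 -2.2100 2.0440 -0.0036 -0.2652
```

```bash
R1='x'; python3 -m inch '0 0 0 .8 0 0 .2;0 0 0 .8 0 0 .2;0 0 0 .8 0 0 .2;0 0 0 .8 0 0 .2;0 0 0 .8 0 0 .2;0 0 0 .8 0 0 .2;0 0 0 .8 0 0 .2;0 0 0 .8 0 0 .2'
python3 - <<'E'
from h import *
print(np.round(ctrl.observe()['joint_positions'],2)); go([603,-381.5,95],Rt(np.radians(-179)))
E
```

```text
t: 15.55
tool_pos: [601.4, -380.3, 92.0]
orientation: [-0.131, -0.693, -0.135, 0.696]
wrist_force: [-0.4, 0.2, -3.7]
gripper_width: 36.4
[ 0.12  0.86  0.62  1.75 -0.69  0.77 -0.1 ]
t 15.55 pos [ 601.4 -380.3   92. ] F [-0.38  0.17 -3.67] T [-0.108  0.148  0.024] w 36.4
ROW -0.0100 0.0056 -0.0034 1.2875 0.0057 0.0011
```

```bash
python3 -m inch '-.01 0 0 .8 0 0 .2;-.01 0 0 .8 0 0 .2;-.01 0 0 .8 0 0 .2;-.01 0 0 .8 0 0 .2;-.01 0 0 .8 0 0 .2;-.01 0 0 .8 0 0 .2;-.01 0 0 .8 0 0 .2;-.01 0 0 .8 0 0 .2'
python3 - <<'E'
from h import *
print(np.round(ctrl.observe()['joint_positions'],2)); go([603,-381.5,95],Rt(np.radians(-179)))
E
```

```text
t: 16.35
tool_pos: [601.7, -380.0, 94.8]
orientation: [0.284, -0.646, 0.281, 0.651]
wrist_force: [0.6, 0.2, -4.1]
gripper_width: 36.5
[-0.02  0.98  0.91  1.75 -0.96  0.93 -1.09]
t 16.35 pos [ 601.7 -380.    94.8] F [ 0.6   0.21 -4.08] T [ 0.083  0.101 -0.032] w 36.5
ROW -0.0009 0.0003 -0.0068 0.4876 0.0051 -0.0017
```

```bash
python3 -m inch '0 0 0 .487 .004 0 .2;0 0 0 .487 .004 0 .2;0 0 0 .487 .004 0 .2;0 0 0 .487 .004 0 .2;0 0 0 .487 .004 0 .2;0 0 0 .487 .004 0 .2;.08 0 0 .487 .004 0 .2;.15 0 0 .487 .004 0 .2'
python3 - <<'E'
from h import *
print(np.round(ctrl.observe()['joint_positions'],2)); go([603,-381.5,37],Rt(np.radians(-179)))
E
```

```text
t: 17.15
tool_pos: [602.3, -380.6, 49.6]
orientation: [-0.493, 0.507, -0.494, -0.506]
wrist_force: [0.2, 0.2, -4.1]
gripper_width: 36.5
[-0.06  1.11  1.01  1.77 -1.14  0.98 -1.68]
t 17.15 pos [ 602.3 -380.6   49.6] F [ 0.18  0.21 -4.12] T [ 0.198 -0.047 -0.025] w 36.5
ROW 0.0421 -0.0023 -0.0029 0.0058 -0.0005 -0.0001
```

```bash
python3 -m inch '.02 0 0 .005 0 0 .2;.035 0 0 .005 0 0 .2;.042 0 0 .005 0 0 .2;.042 0 0 .005 0 0 .2;.044 0 0 .005 0 0 .2'
python3 - <<'E'
from h import *
st()
E
python3 -m inch '0 0 0 0 0 0 .5;0 0 0 0 0 0 .85;0 0 0 0 0 0 .85;0 0 0 0 0 0 .85;-.1 0 0 0 0 0 .85;-.25 0 0 0 0 0 .85;-.35 0 0 0 0 0 .85;-.35 0 0 -.1 0 0 .85'
python3 - <<'E'
from h import *
st()
E
```

```text
t: 17.65
tool_pos: [602.7, -382.2, 39.9]
orientation: [-0.495, 0.505, -0.496, -0.503]
wrist_force: [-0.4, 0.2, -3.4]
gripper_width: 36.8
t 17.65 pos [ 602.7 -382.2   39.9] F [-0.4   0.22 -3.41] T [ 0.191 -0.039  0.018] w 36.8
t: 18.45
tool_pos: [603.6, -384.4, 149.7]
orientation: [-0.454, 0.544, -0.457, -0.537]
wrist_force: [-0.0, -0.6, -0.3]
gripper_width: 72.8
t 18.45 pos [ 603.6 -384.4  149.7] F [-0.01 -0.59 -0.26] T [0.017 0.003 0.005] w 72.8
```

```bash
python3 -m inch '0 0 0 -.8 0 0 .85;0 0 0 -.8 0 0 .85;0 0 0 -.8 0 0 .85;0 0 0 -.8 0 0 .85;0 0 0 -.8 0 0 .85;0 0 0 -.8 0 0 .85;0 0 0 -.8 0 0 .85;0 0 0 -.8 0 0 .85' >/dev/null
python3 -m inch '0 0 0 -.8 0 0 .85;0 0 0 -.8 0 0 .85;0 0 0 -.8 0 0 .85;0 0 0 -.8 0 0 .85;0 0 0 -.8 0 0 .85;0 0 0 -.8 0 0 .85;0 0 0 -.8 0 0 .85;0 0 0 -.8 0 0 .85' > /dev/null
python3 - <<'E'
from h import *
print(np.round(ctrl.observe()['joint_positions'],2)); go([603,-381.5,130],Rt(np.radians(1)))
E
```

```text
[ 0.18  0.76  0.5   1.73 -0.48  0.78  0.35]
t 20.05 pos [ 601.9 -381.7  144.3] F [-0.84  1.12 -0.65] T [ 0.002 -0.006  0.009] w 72.5
ROW 0.0477 0.0025 -0.0027 -0.3913 0.0022 -0.0007
```

```bash
python3 -m inch '0 0 0 -.39 0 0 .85;0 0 0 -.39 0 0 .85;0 0 0 -.39 0 0 .85;0 0 0 -.39 0 0 .85;.05 0 0 -.39 0 0 .85;.05 0 0 -.39 0 0 .85'
python3 - <<'E'
from h import *
st(); snap('wrist','w15.png')
E
```

```text
t: 20.65
tool_pos: [600.7, -380.6, 126.7]
orientation: [0.501, 0.497, 0.502, -0.499]
wrist_force: [-0.4, 1.4, -0.7]
gripper_width: 72.6
t 20.65 pos [ 600.7 -380.6  126.7] F [-0.38  1.44 -0.72] T [ 0.035  0.023 -0.013] w 72.6
```

View pics/w15.png

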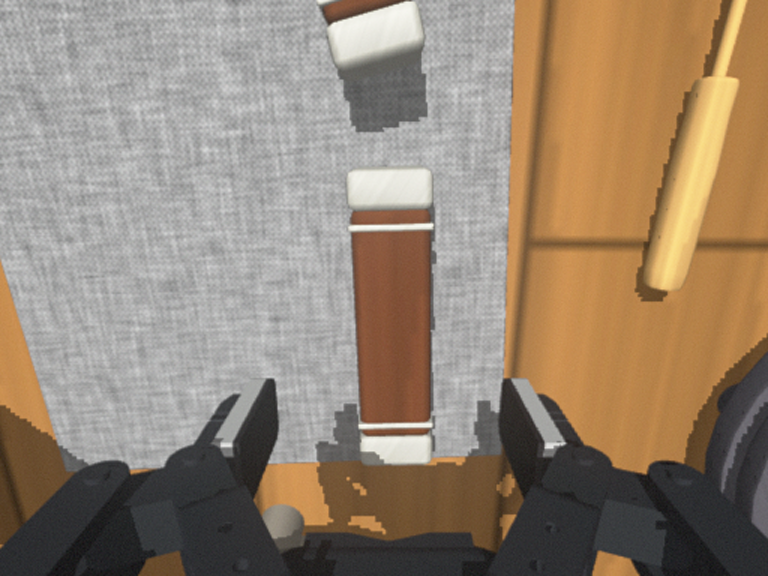

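```bash
python3 - <<'E'
from h import *
m=load('w15.png'); P=lambda u,v,z=41:px2w(m,u/1.5,v/1.5,z)
a=P(391.5,227);b=P(395.5,426);print((a+b)/2,np.linalg.norm(a-b),np.degrees(np.arctan2(*(a-b)[1::-1])))
c=(a+b)/2; go([c[0],c[1],36],Rt(np.radians(1)))
E
```

```text
[ 603.62172527 -384.6673516    41.        ] 100.07840865793976 91.62985515317483
t 20.7 pos [ 601.1 -380.7  127.2] F [ 0.58 -0.34 -0.5 ] T [ 0.043 -0.017  0.005] w 72.7
ROW 0.3041 0.0092 0.0130 -0.0069 0.0007 0.0019
```

```bash
python3 -m inch '.14 .009 .03 -.006 0 0 .85;.26 .009 .031 -.006 0 0 .85;.304 .009 .031 -.006 0 0 .85;.304 .009 .031 -.006 0 0 .85;.304 .009 .031 -.006 0 0 .85;.304 .009 .031 -.006 0 0 .2;.304 .009 .031 -.006 0 0 .2;.304 .009 .031 -.006 0 0 .2' 110
python3 -m inch '0 0 0 0 0 0 .2;0 0 0 0 0 0 .2'
python3 - <<'E'
from h import *
st()
E
python3 -m inch '-.05 0 0 0 0 0 .2;-.2 0 0 0 0 0 .2;-.35 0 0 0 0 0 .2;-.5 0 0 0 0 0 .2;-.7 0 0 0 0 0 .2;-.7 0 0 0 0 0 .2;-.7 0 0 0 0 0 .2'
python3 - <<'E'
from h import *
st(); snap('wrist','w16.png'); st()
M=(14.8,0,-5); gomill(0,-68,130,False,M)
E
```

```text
t: 21.5
tool_pos: [605.7, -391.5, 40.0]
orientation: [0.506, 0.495, 0.503, -0.496]
wrist_force: [-1.0, 0.7, 6.4]
gripper_width: 35.6
t: 21.7
tool_pos: [605.6, -391.6, 40.0]
orientation: [0.506, 0.495, 0.503, -0.496]
wrist_force: [-0.3, 0.7, 6.3]
gripper_width: 36.1
t 21.7 pos [ 605.6 -391.6   40. ] F [-0.27  0.75  6.35] T [ 0.119  0.438 -0.024] w 36.1
t: 22.4
tool_pos: [605.9, -390.9, 250.9]
orientation: [0.507, 0.495, 0.502, -0.495]
wrist_force: [-0.7, -0.1, -5.6]
gripper_width: 36.4
t 22.4 pos [ 605.9 -390.9  250.9] F [-0.74 -0.12 -5.6 ] T [ 0.131 -0.035  0.026] w 36.4
t 22.45 pos [ 604.6 -389.6  247.9] F [ 0.52  1.51 -3.93] T [0.161 0.01  0.006] w 36.4
tcp [614.5 279.6 228.6]
t 22.45 pos [ 604.6 -389.6  247.9] F [ 0.52  1.51 -3.93] T [0.161 0.01  0.006] w 36.4
ROW 0.0604 0.0751 -2.2296 -0.0292 0.1758 -0.0039
```

View pics/w16.png

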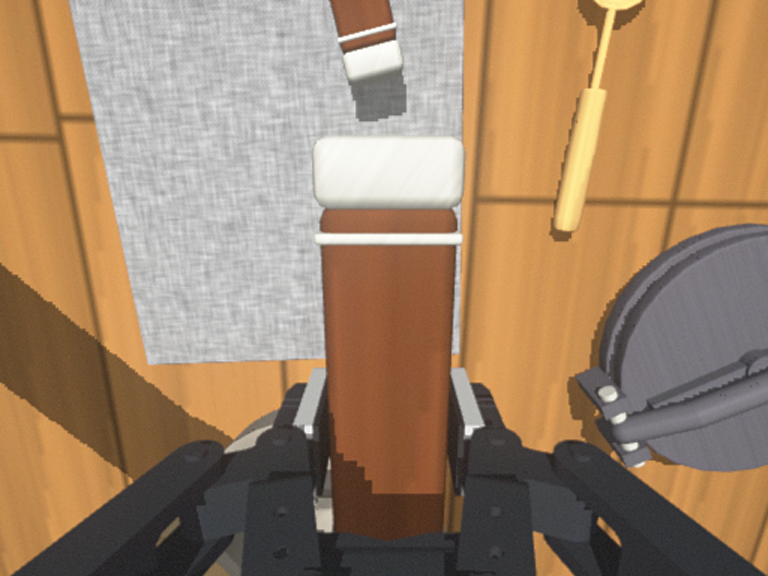

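```bash
python3 - <<'E'
from h import *
m=load('w16.png'); s=ctrl.observe(); r=rot(s)
for M in [(18,0,-7),(15,0,-5),(18,0,-5)]:
    for dy in (-19,19): print(M, w2px(m,s['tool_pos']+r.apply(np.array(M)+[-19,dy,-50.5]))*1.5)
E
python3 -m inch '0 .03 -.3 0 .05 0 .2;0 .06 -.6 -.02 .1 0 .2;0 .07 -1 -.03 .176 0 .2;0 .07 -1 -.03 .176 0 .2;0 .07 -1 -.03 .176 0 .2;0 .07 -1 -.03 .176 0 .2;0 .07 -1 -.03 .176 0 .2;0 .07 -1 -.03 .176 0 .2'
python3 - <<'E'
from h import *
gomill(0,-68,130,False,(17,0,-6))
E
```

```text
(18, 0, -7) [307.00351708 228.47235563]
(18, 0, -7) [455.05207943 228.27898598]
(15, 0, -5) [305.51426988 238.34918971]
(15, 0, -5) [456.38964044 238.13892837]
(18, 0, -5) [307.42439248 236.21612948]
(18, 0, -5) [454.71226841 236.01364769]
t: 23.25
tool_pos: [618.6, -86.4, 244.0]
orientation: [0.445, 0.542, 0.58, -0.415]
wrist_force: [-0.4, -0.4, -4.1]
gripper_width: 36.2
tcp [614.6 278.  230.4]
t 23.25 pos [618.6 -86.4 244. ] F [-0.35 -0.37 -4.06] T [-0.539 -0.01   0.001] w 36.2
ROW 0.3591 0.0704 -1.1592 0.0039 -0.0010 0.0009
```

```bash
python3 -m inch '.15 .04 -.5 0 0 0 .2;.3 .07 -1 0 0 0 .2;.3 .07 -1 0 0 0 .2;.3 .07 -1 0 0 0 .2;.3 .07 -1 0 0 0 .2;.3 .07 -1 0 0 0 .2;.3 .07 -1 0 0 0 .2'
python3 - <<'E'
from h import *
M=(17,1,-5);millnow(M);gomill(0,-68,100,False,M); print(np.round(ctrl.observe()['joint_positions'],2))
E
```

```text
t: 23.95
tool_pos: [619.1, 231.1, 235.6]
orientation: [0.445, 0.542, 0.581, -0.414]
wrist_force: [-0.6, 0.6, -4.6]
gripper_width: 36.2
mill tray [-45.1 -70.6 147.2] pitch 0.2 yaw 0.5
tcp [613.  286.7 201.7]
t 23.95 pos [619.1 231.1 235.6] F [-0.58  0.64 -4.64] T [-0.296 -0.028  0.049] w 36.2
ROW 0.1578 -0.0073 -0.1502 0.0056 -0.0021 0.0005
[-0.44  0.53  0.18  1.83 -0.5   0.79  0.14]
```

```bash
python3 -m inch '0.05 -.007 -.15 .0056 0 0 .2;.1 -.007 -.15 .0056 0 0 .2;.15 -.007 -.15 .0056 0 0 .2;.15 -.007 -.15 .0056 0 0 .2;.15 -.007 -.15 .0056 0 0 .2'
python3 - <<'E'
from h import *
M=(17,1,-5);millnow(M);gomill(0,-68,45,False,M); snap('wrist','w17.png'); snap('scene','s17.png')
E
```

```text
t: 24.45
tool_pos: [616.4, 275.6, 204.3]
orientation: [0.443, 0.546, 0.574, -0.42]
wrist_force: [0.0, -1.2, -3.8]
gripper_width: 36.2
mill tray [-10.3 -70.8 105.4] pitch -0.2 yaw -0.6
tcp [612.1 300.9 148.6]
t 24.45 pos [616.4 275.6 204.3] F [ 0.02 -1.21 -3.82] T [-0.359 -0.009 -0.012] w 36.2
ROW 0.2012 -0.0101 -0.0348 -0.0069 0.0021 -0.0028
```

View pics/w17.png

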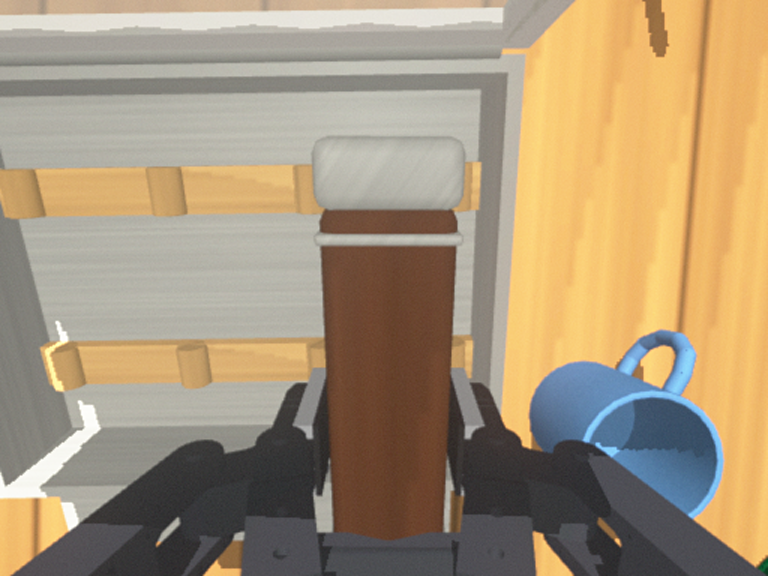

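View pics/s17.png

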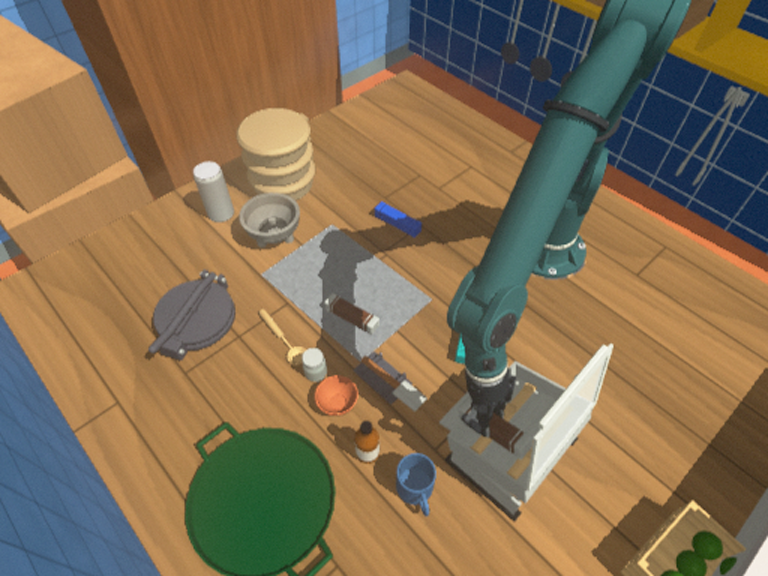

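```bash
python3 - <<'E'
from h import *
m=load('w17.png'); Rm,t=tray()
for x in (45,-45):
  for y in (102,34,-34,-102): print(x,y,(w2px(m,Rm.apply([x,y,22])+t)*1.5).round(0))
for q in [(91,114,56),(91,-114,56),(-88,114,56),(-88,-114,56)]: print(q,(w2px(m,Rm.apply(q)+t)*1.5).round(0))
E
```

```text
45 102 [  9. 194.]
45 34 [158. 193.]
45 -34 [306. 191.]
45 -102 [455. 189.]
-45 102 [ 54. 372.]
-45 34 [186. 371.]
-45 -34 [318. 369.]
-45 -102 [449. 368.]
(91, 114, 56) [-132.   72.]
(91, -114, 56) [506.  65.]
(-88, 114, 56) [  2. 487.]
(-88, -114, 56) [481. 481.]
```

```bash
python3 -m inch '.1 -.003 -.035 -.004 0 0 .2;.18 -.003 -.035 -.004 0 0 .2;.2 -.003 -.035 -.004 0 0 .2;.2 -.003 -.035 -.004 0 0 .2'
python3 - <<'E'
from h import *
M=(17,1,-5);millnow(M);st(); gomill(0,-70,33,False,M)
E
```

```text
t: 24.95
tool_pos: [614.0, 303.3, 150.1]
orientation: [0.445, 0.544, 0.576, -0.417]
wrist_force: [0.8, 0.3, -2.8]
gripper_width: 36.1
mill tray [  2.5 -70.1  45.8] pitch -0.1 yaw -0.1
t 24.95 pos [614.  303.3 150.1] F [ 0.8   0.3  -2.83] T [-0.38  -0.04   0.044] w 36.1
tcp [613.9 304.1 137. ]
t 24.95 pos [614.  303.3 150.1] F [ 0.8   0.3  -2.83] T [-0.38  -0.04   0.044] w 36.1
ROW 0.0428 -0.0003 0.0085 -0.0010 0.0009 -0.0031
```

```bash
python3 -m inch '.02 0 .004 0 0 0 .2;.03 0 .008 0 0 0 .2;.03 0 .008 0 0 0 .2'
python3 - <<'E'
from h import *
M=(17,1,-5);millnow(M);st()
E
python3 -m inch '.01 0 0 0 0 0 .2;.015 0 0 0 0 0 .2;.015 0 0 0 0 0 .2'
python3 - <<'E'
from h import *
M=(17,1,-5);millnow(M);st()
E
```

```text
t: 25.25
tool_pos: [614.5, 303.5, 141.5]
orientation: [0.445, 0.545, 0.576, -0.416]
wrist_force: [0.0, 0.7, -3.4]
gripper_width: 35.9
mill tray [  0.5 -70.6  37.6] pitch -0.0 yaw -0.1
t 25.25 pos [614.5 303.5 141.5] F [ 0.01  0.71 -3.43] T [-0.32   0.018  0.016] w 35.9
t: 25.55
tool_pos: [614.7, 305.2, 138.1]
orientation: [0.445, 0.545, 0.576, -0.415]
wrist_force: [-1.4, -1.7, 3.1]
gripper_width: 36.4
mill tray [  1.3 -70.9  33.8] pitch -0.0 yaw -0.0
t 25.55 pos [614.7 305.2 138.1] F [-1.38 -1.65  3.09] T [-0.713  0.424  0.103] w 36.4
```

```bash
python3 -m inch '0 0 0 0 0 0 .5;0 0 0 0 0 0 .6;0 0 0 0 0 0 .6;0 0 0 0 0 0 .6;-.05 0 0 0 0 0 .6;-.2 0 0 0 0 0 .6;-.35 0 0 0 0 0 .6;-.35 0 0 0 0 0 .6'
python3 - <<'E'
from h import *
st(); snap('wrist','w18.png')
go([575,-310,240],Rt(np.radians(4)))
E
```

```text
t: 26.35
tool_pos: [620.4, 276.6, 246.4]
orientation: [0.447, 0.549, 0.573, -0.412]
wrist_force: [1.5, 0.4, 1.0]
gripper_width: 51.8
t 26.35 pos [620.4 276.6 246.4] F [1.54 0.39 1.02] T [-0.222 -0.09   0.011] w 51.8
t 26.4 pos [618.3 277.3 243.4] F [ 0.05  0.13 -0.41] T [-0.223 -0.04   0.068] w 50.9
ROW -0.4987 -0.2586 1.8810 -0.0062 -0.1753 -0.0103
```

View pics/w18.png

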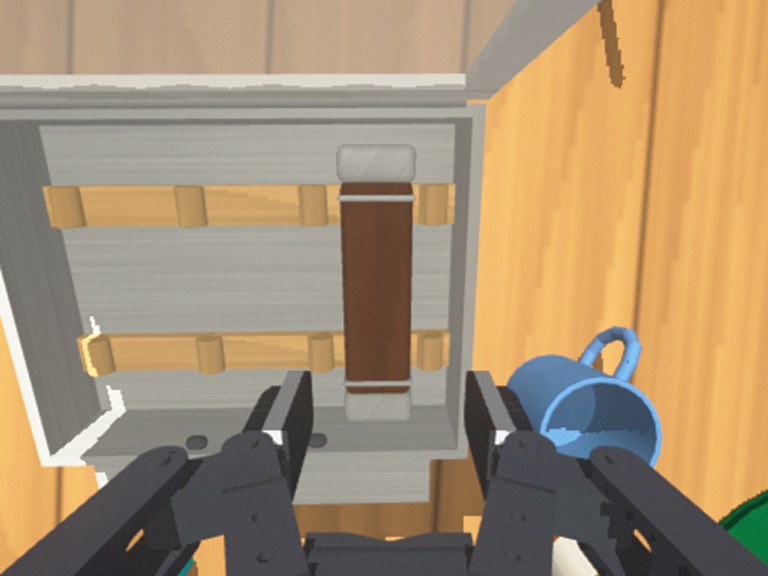

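```bash
cat > chk.py <<'E'
from h import *
import sys
def trayhit(m,u,v,zt):
    T=np.array(m['camera_from_world']); Rm,t=tray(); d=T[:3,:3].T@np.array([(u/1.5-m['cx'])/m['fx'],(v/1.5-m['cy'])/m['fy'],1]); o=-T[:3,:3].T@T[:3,3]
    d=Rm.inv().apply(d); o=Rm.inv().apply(o-t); return (o+d*(zt-o[2])/d[2]).round(1)
E
python3 - <<'E'
from chk import *
m=load('w18.png')
print([trayhit(m,*q) for q in [(376,198,52),(377,383,52)]], 'bars/ridges',[trayhit(m,*q) for q in [(190,206,20),(209,353,20),(313,206,20),(320,353,20),(433,206,20),(430,352,20),(66,206,20)]])
E
python3 -m inch '-.2 -.03 .3 0 -.05 0 .7;-.3 -.1 .6 0 -.17 0 .7;-.3 -.13 1 0 -.17 0 .7;-.3 -.13 1 0 -.17 0 .7;-.3 -.13 1 0 -.17 0 .7;-.3 -.13 1 0 -.17 0 .7;-.3 -.13 1 0 -.17 0 .7;-.3 -.13 1 0 -.17 0 .7'
python3 - <<'E'
from h import *
go([570,-295,240],Rt(np.radians(4)))
E
```

```text
[array([ 52.6, -70.8,  52. ]), array([-46.7, -70.4,  52. ])] bars/ridges [array([45.6, 31.4, 20. ]), array([-42.2,  31.3,  20. ]), array([ 45.4, -35.8,  20. ]), array([-42.9, -35.7,  20. ]), array([  45.1, -102.1,   20. ]), array([ -42.9, -102.7,   20. ]), array([45.9, 98.4, 20. ])]
t: 27.2
tool_pos: [593.8, -41.5, 247.1]
orientation: [0.513, 0.488, 0.513, -0.485]
wrist_force: [-0.1, -0.6, -0.0]
gripper_width: 59.7
t 27.2 pos [593.8 -41.5 247.1] F [-0.11 -0.56 -0.05] T [ 0.049  0.007 -0.018] w 59.7
ROW 0.0197 -0.1244 0.8396 -0.0109 -0.0028 -0.0022
```

```bash
python3 -m inch '0 -.12 .4 0 0 0 .85;.02 -.12 .84 -.01 0 0 .85;.02 -.12 .84 -.01 0 0 .85;.02 -.12 .84 -.01 0 0 .85;.02 -.12 .84 -.01 0 0 .85;.02 -.12 .84 -.01 0 0 .85;.02 -.12 .84 -.01 0 0 .85'
python3 - <<'E'
from h import *
st(); snap('wrist','w19.png')
E
```

```text
t: 27.9
tool_pos: [574.6, -290.9, 239.3]
orientation: [0.517, 0.484, 0.519, -0.478]
wrist_force: [0.2, 0.4, 0.2]
gripper_width: 72.9
t 27.9 pos [ 574.6 -290.9  239.3] F [0.18 0.36 0.16] T [ 0.067 -0.007 -0.008] w 72.9
```

View pics/w19.png

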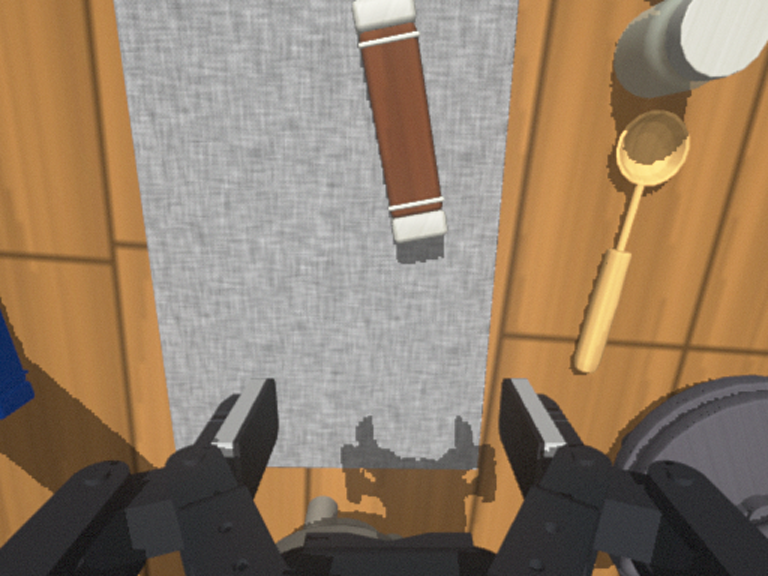

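```bash
python3 - <<'E'
from h import *
m=load('w19.png'); P=lambda u,v,z=41:px2w(m,u/1.5,v/1.5,z)
a=P(389,40);b=P(416,203);c=(a+b)/2;th=np.arctan2(*(a-b)[1::-1]);print(c,np.linalg.norm(a-b),np.degrees(th))
go([c[0],c[1],120],Rt(th-np.pi/2))
E
```

```text
[ 578.78389389 -195.99727328   41.        ] 98.9660135177472 104.76602882134475
t 27.95 pos [ 575.3 -288.4  239.1] F [ 0.12  0.09 -0.21] T [ 0.052 -0.023 -0.011] w 72.8
ROW 0.3998 0.0334 -0.3027 -0.1203 -0.0052 -0.0036
```

```bash
python3 -m inch '.1 .033 -.2 -.06 0 0 .85;.25 .033 -.3 -.12 0 0 .85;.4 .033 -.303 -.12 0 0 .85;.4 .033 -.303 -.12 0 0 .85;.4 .033 -.303 -.12 0 0 .85;.4 .033 -.303 -.12 0 0 .85'
python3 - <<'E'
from h import *
go([578.8,-196,36],Rt(np.radians(14.8)))
snap('wrist','w20.png')
E
```

```text
t: 28.55
tool_pos: [579.6, -198.8, 121.9]
orientation: [0.561, 0.435, 0.559, -0.429]
wrist_force: [0.4, 0.7, 0.2]
gripper_width: 72.8
t 28.55 pos [ 579.6 -198.8  121.9] F [0.35 0.7  0.18] T [ 0.024 -0.02   0.007] w 72.8
ROW 0.2863 -0.0025 -0.0087 -0.0015 -0.0021 -0.0055
```

View pics/w20.png

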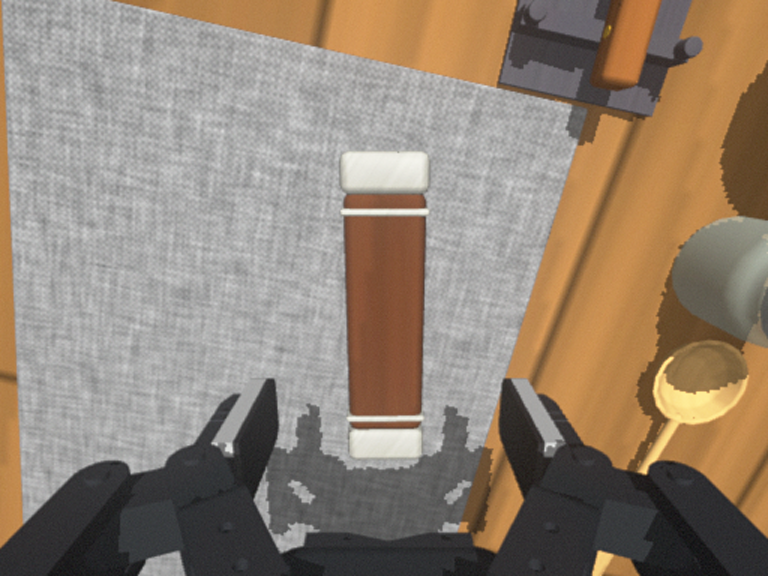

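```bash
python3 - <<'E'
from h import *
m=load('w20.png'); P=lambda u,v,z=41:px2w(m,u/1.5,v/1.5,z)
a=P(385,211);b=P(385.5,418);print((a+b)/2)
E
python3 -m inch '.14 -.002 -.008 0 0 0 .85;.26 -.002 -.008 0 0 0 .85;.286 -.002 -.008 0 0 0 .85;.286 -.002 -.008 0 0 0 .85;.286 -.002 -.008 0 0 0 .85;.286 -.002 -.008 0 0 0 .2;.286 -.002 -.008 0 0 0 .2;.286 -.002 -.008 0 0 0 .2' 110
python3 -m inch '0 0 0 0 0 0 .2;0 0 0 0 0 0 .2'
python3 - <<'E'
from h import *
st()
E
python3 -m inch '-.05 0 0 0 0 0 .2;-.15 0 0 0 0 0 .2;-.25 0 0 0 0 0 .2;-.25 0 0 0 0 0 .2;-.25 0 0 0 0 0 .2'
python3 - <<'E'
from h import *
st(); snap('wrist','w21.png'); st(); print(np.round(ctrl.observe()['joint_positions'],2))
E
```

```text
[ 578.5210922  -195.24252248   41.        ]
t: 29.4
tool_pos: [578.4, -195.7, 36.4]
orientation: [0.56, 0.435, 0.559, -0.429]
wrist_force: [-0.4, 0.3, 7.1]
gripper_width: 36.6
t: 29.6
tool_pos: [578.4, -195.7, 36.4]
orientation: [0.56, 0.435, 0.559, -0.429]
wrist_force: [0.2, 0.5, 6.9]
gripper_width: 36.5
t 29.6 pos [ 578.4 -195.7   36.4] F [0.17 0.54 6.86] T [-0.018  0.394  0.018] w 36.5
t: 30.1
tool_pos: [577.1, -195.4, 110.3]
orientation: [0.56, 0.435, 0.56, -0.429]
wrist_force: [-0.8, 0.3, -4.8]
gripper_width: 36.4
t 30.1 pos [ 577.1 -195.4  110.3] F [-0.78  0.3  -4.85] T [ 0.126  0.038 -0.011] w 36.4
t 30.15 pos [ 576.3 -195.1  109.3] F [-0.96  0.22 -5.06] T [ 0.053  0.111 -0.02 ] w 36.7
[ 0.09  0.66  0.24  1.98 -0.3   0.54  0.8 ]
```

```bash
for i in 1 2 3 4; do python3 -m inch '0 0 0 0 0 0 .2' >/dev/null; python3 -c "
from h import *
st()"; done
```

```text
t 30.25 pos [ 575.9 -195.1  108.3] F [ 1.1  -0.11 -4.4 ] T [ 0.095  0.042 -0.01 ] w 36.0
t 30.35 pos [ 576.2 -195.3  108.3] F [-0.05  0.84 -4.28] T [ 0.132  0.015 -0.008] w 36.3
t 30.45 pos [ 576.6 -195.6  108.6] F [-0.93 -0.32 -3.74] T [ 0.061  0.029 -0.057] w 36.4
t 30.55 pos [ 576.9 -195.8  109. ] F [ 0.54 -0.09 -4.15] T [ 0.068  0.106 -0.006] w 36.3
```

View pics/w21.png

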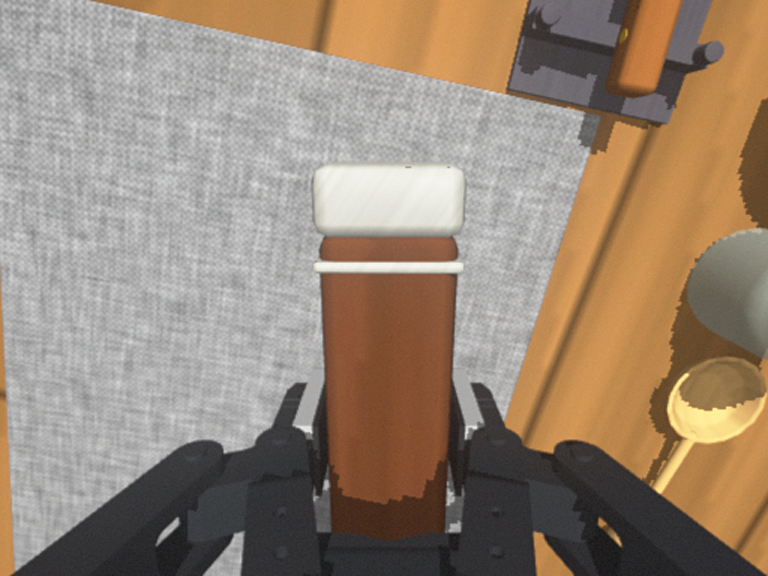

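```bash
python3 - <<'E'
from h import *
gomill(0,65.5,130,False,(14.5,1,0))
E
python3 -m inch '-.2 0 0 0 0 0 .2;-.35 0 0 0 0 0 .2;-.45 0 0 0 0 0 .2;-.45 0 0 .06 .06 0 .2;-.45 0 0 .13 .13 0 .2'
python3 - <<'E'
from h import *
gomill(0,65.5,130,False,(14.5,1,0))
E
```

```text
tcp [479.9 276.  229.6]
t 30.55 pos [ 576.9 -195.8  109. ] F [ 0.54 -0.09 -4.15] T [ 0.068  0.106 -0.006] w 36.3
ROW -0.3924 0.0876 -1.6054 0.1284 0.1699 0.0136
t: 31.05
tool_pos: [578.0, -195.1, 246.8]
orientation: [0.458, 0.528, 0.567, -0.436]
wrist_force: [-1.2, -0.5, -4.1]
gripper_width: 36.5
tcp [479.9 276.  229.6]
t 31.05 pos [ 578.  -195.1  246.8] F [-1.19 -0.46 -4.08] T [-0.285  0.084  0.026] w 36.5
ROW 0.3786 -0.2280 -1.5430 -0.0020 0.0393 0.0064
```

```bash
python3 -m inch '.05 -.08 -.4 0 .04 0 .2;.15 -.15 -1 0 .04 0 .2;.22 -.15 -1 0 .04 0 .2;.22 -.15 -1 0 .04 0 .2;.22 -.15 -1 0 .04 0 .2;.22 -.15 -1 0 .04 0 .2;.22 -.15 -1 0 .04 0 .2;.22 -.15 -1 0 .04 0 .2'
python3 - <<'E'
from h import *
gomill(0,65.5,100,False,(14.5,1,0))
E
```

```text
t: 31.85
tool_pos: [511.2, 109.9, 239.9]
orientation: [0.441, 0.538, 0.583, -0.42]
wrist_force: [-0.5, -0.1, -4.3]
gripper_width: 36.6
tcp [479.4 283.8 200.6]
t 31.85 pos [511.2 109.9 239.9] F [-0.47 -0.12 -4.35] T [-0.396 -0.077 -0.037] w 36.6
ROW 0.2785 -0.0641 -0.5316 0.0012 0.0008 0.0102
```

```bash
python3 -m inch '.03 -.06 -.25 0 0 .01 .2;.1 -.064 -.53 0 0 .01 .2;.15 -.064 -.53 0 0 .01 .2;.27 -.064 -.53 0 0 .01 .2;.27 -.064 -.53 0 0 .01 .2;.27 -.064 -.53 0 0 .01 .2'
python3 - <<'E'
from h import *
M=(14.5,1,0);millnow(M);snap('wrist','w22.png');gomill(0,65.5,45,False,M)
E
```

```text
t: 32.45
tool_pos: [482.5, 278.2, 201.9]
orientation: [0.444, 0.544, 0.576, -0.419]
wrist_force: [-0.1, -0.3, -3.0]
gripper_width: 36.0
mill tray [ -5.3  62.8 102.7] pitch -0.2 yaw -0.3
tcp [478.5 298.  147.5]
t 32.5 pos [483.5 277.4 202.8] F [-0.89 -0.65 -4.26] T [-0.405 -0.053 -0.047] w 36.3
ROW 0.1960 -0.0131 -0.0199 -0.0048 0.0025 -0.0026
```

View pics/w22.png

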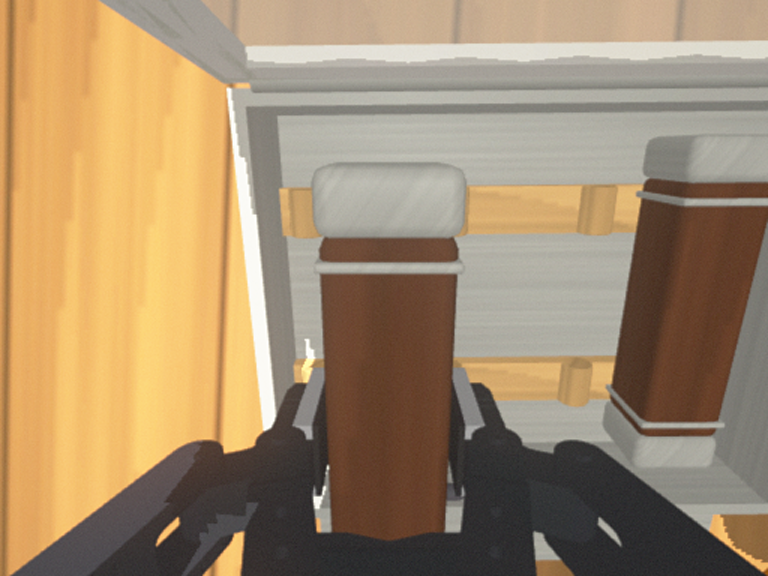

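```bash
python3 -m inch '.1 -.011 -.02 -.004 0 0 .2;.18 -.011 -.02 -.004 0 0 .2;.2 -.011 -.02 -.004 0 0 .2;.2 -.011 -.02 -.004 0 0 .2'
python3 - <<'E'
from h import *
M=(14.5,1,0);millnow(M);st(); gomill(0,65.5,33,False,M)
E
```

```text
t: 32.9
tool_pos: [478.7, 298.9, 146.6]
orientation: [0.445, 0.544, 0.577, -0.417]
wrist_force: [-0.3, -0.9, -2.7]
gripper_width: 36.1
mill tray [ 0.7 65.3 43.9] pitch -0.2 yaw -0.1
t 32.9 pos [478.7 298.9 146.6] F [-0.25 -0.86 -2.74] T [-0.349  0.006  0.031] w 36.1
tcp [478.3 301.1 135.9]
t 32.9 pos [478.7 298.9 146.6] F [-0.25 -0.86 -2.74] T [-0.349  0.006  0.031] w 36.1
ROW 0.0364 -0.0008 0.0023 -0.0007 0.0020 -0.0021
```

```bash
python3 -m inch '.015 0 .002 0 0 0 .2;.025 0 .003 0 0 0 .2;.025 0 .003 0 0 0 .2'
python3 - <<'E'
from h import *
M=(14.5,1,0);millnow(M);st()
E
python3 -m inch '.006 0 0 0 0 0 .2;.012 0 0 0 0 0 .2;.012 0 0 0 0 0 .2'
python3 - <<'E'
from h import *
M=(14.5,1,0);millnow(M);st()
E
```

```text
t: 33.2
tool_pos: [477.8, 301.7, 139.5]
orientation: [0.445, 0.543, 0.578, -0.416]
wrist_force: [-0.3, 0.1, -3.9]
gripper_width: 36.0
mill tray [ 1.5 65.9 36.4] pitch -0.1 yaw 0.1
t 33.2 pos [477.8 301.7 139.5] F [-0.3   0.14 -3.93] T [-0.345  0.027 -0.017] w 36.0
t: 33.5
tool_pos: [477.5, 302.9, 136.2]
orientation: [0.445, 0.543, 0.578, -0.416]
wrist_force: [-1.1, -2.7, 2.2]
gripper_width: 36.1
mill tray [ 1.8 66.1 32.9] pitch -0.1 yaw 0.1
t 33.5 pos [477.5 302.9 136.2] F [-1.15 -2.65  2.18] T [-0.225  0.139  0.076] w 36.1
```

```bash
python3 -m inch '0 0 0 0 0 0 .5;0 0 0 0 0 0 .58;0 0 0 0 0 0 .58;0 0 0 0 0 0 .58;-.05 0 0 0 0 0 .58;-.2 0 0 0 0 0 .58;-.4 -.1 0 0 0 0 .58;-.4 -.1 0.1 0 0 0 .5'
python3 - <<'E'
from chk import *
st(); snap('wrist','w23.png')
E
```

```text
t: 34.3
tool_pos: [451.4, 244.8, 248.2]
orientation: [0.447, 0.543, 0.579, -0.411]
wrist_force: [1.8, -0.8, 0.2]
gripper_width: 42.7
t 34.3 pos [451.4 244.8 248.2] F [ 1.75 -0.8   0.23] T [-0.304 -0.103 -0.035] w 42.7
```

View pics/w23.png

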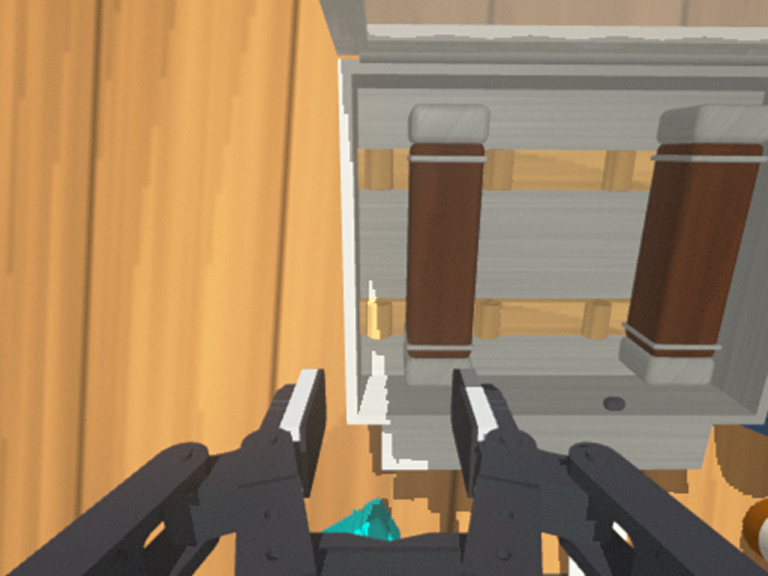

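```bash
python3 - <<'E'
from h import *
snap('top','t23.png')
go([451,245,470],Rt(np.radians(3.6)))
E
python3 -m inch '-.3 0 0 0 0 0 0;-.5 0 .05 0 -.05 0 0;-.7 0 .18 0 -.15 0 0;-.7 0 .18 0 -.174 0 0;-.7 0 .18 0 -.174 0 0;-.7 0 .18 0 -.174 0 0' 40
python3 - <<'E'
from h import *
go([541,430,470],Rt(np.radians(3.6))); print(np.round(ctrl.observe()['joint_positions'],2))
E
```

```text
t 34.4 pos [450.9 237.6 245.6] F [-0.01  0.15 -0.36] T [-0.298 -0.047 -0.043] w 42.7
ROW -0.7167 0.0055 -0.2158 -0.0015 -0.1729 -0.0035
t: 35.0
tool_pos: [458.9, 134.3, 435.4]
orientation: [0.517, 0.487, 0.513, -0.482]
wrist_force: [0.2, 1.5, -0.5]
gripper_width: -0.4
t 35.0 pos [458.9 134.3 435.4] F [ 0.22  1.46 -0.5 ] T [-0.028 -0.037  0.062] w -0.4
ROW -0.1116 0.3346 -0.9671 -0.0009 -0.0006 -0.0053
[-0.68  0.08  0.33  1.93 -0.03  1.12 -0.28]
```

View pics/t23.png

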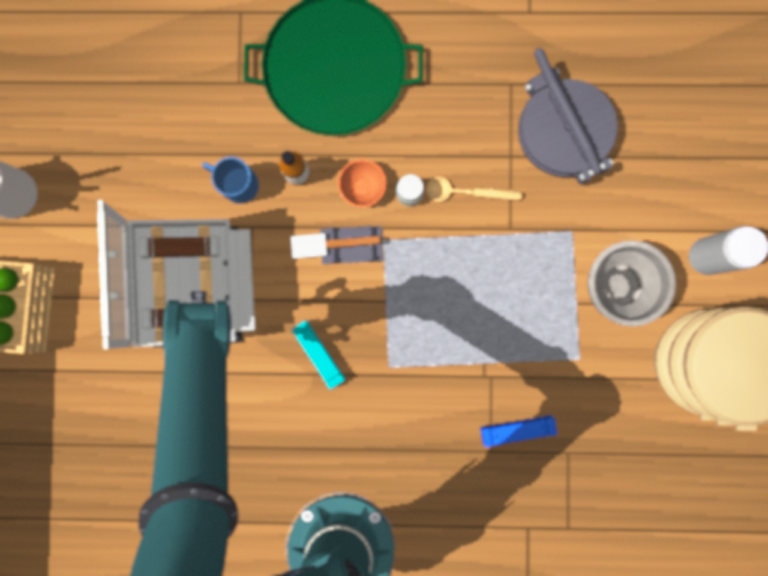

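```bash
python3 -m inch '-.11 .05 -.1 0 0 0 0;-.11 .2 -.5 0 0 0 0;-.11 .33 -.97 0 0 0 0;-.11 .33 -.97 0 0 0 0;-.11 .33 -.97 0 0 0 0;-.11 .33 -.97 0 0 0 0;-.11 .33 -.97 0 0 0 0;-.11 .33 -.97 0 0 0 0'
cat >> h.py <<'E'
def lidtip(r,th,pitch,press=0,ty=0):
    """TCP pose with closed fingertips on lid outer face at radius r, lid angle th rad"""
    Rm,t=tray(); yaw=np.load('tray.npy')[2]-np.pi/2; Q=Rt(yaw,np.radians(pitch))
    h=np.array([97,ty,59.]); u=np.array([-np.cos(th),0,np.sin(th)]); n=np.array([np.sin(th),0,np.cos(th)])
    S=Rm.apply(h+r*u+2*n)+t; nw=Rm.apply(n); z=Q.apply([0,0,1]); a=Q.apply([1,0,0])
    tip=S+nw*(11*abs(nw@z)-press); return tip-25*a,Q
E
python3 - <<'E'
from h import *
st(); snap('wrist','w24.png'); snap('scene','s24.png')
for th in [1.66,1.5,1.3,1.1,.9,.7,.5,.3,.1,0]: print(th,lidtip(180,th,0)[0].round(0),lidtip(190,th,15)[0].round(0))
E
```

```text
t: 35.8
tool_pos: [534.8, 438.6, 460.8]
orientation: [0.517, 0.48, 0.518, -0.483]
wrist_force: [-1.2, -1.3, -0.9]
gripper_width: 0.0
t 35.8 pos [534.8 438.6 460.8] F [-1.15 -1.25 -0.87] T [-0.004  0.091 -0.027] w 0.0
1.66 [540. 378. 377.] [541. 370. 386.]
1.5 [542. 349. 371.] [543. 340. 380.]
1.3 [544. 314. 358.] [545. 304. 366.]
1.1 [546. 283. 338.] [547. 271. 345.]
0.9 [548. 257. 311.] [549. 243. 318.]
0.7 [549. 236. 280.] [550. 221. 285.]
0.5 [550. 222. 244.] [551. 207. 248.]
0.3 [550. 216. 206.] [551. 200. 209.]
0.1 [550. 218. 172.] [551. 202. 169.]
0 [550. 221. 155.] [551. 206. 149.]
```

View pics/w24.png

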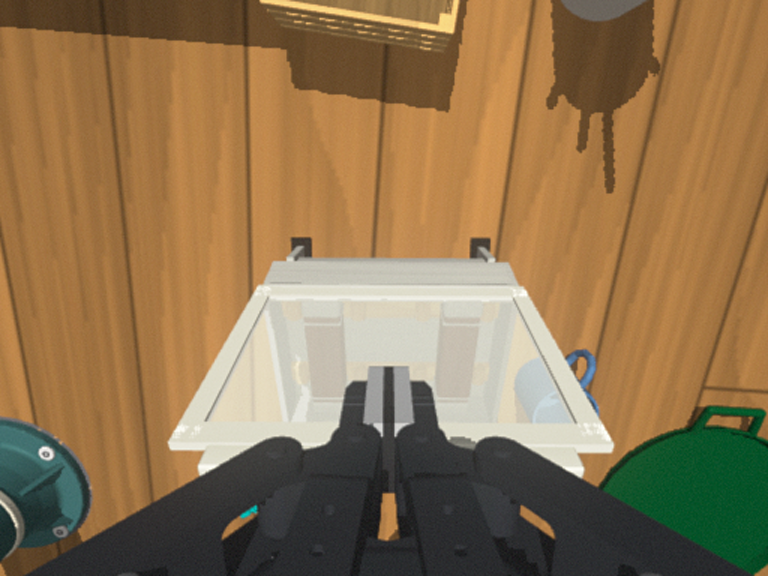

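View pics/s24.png

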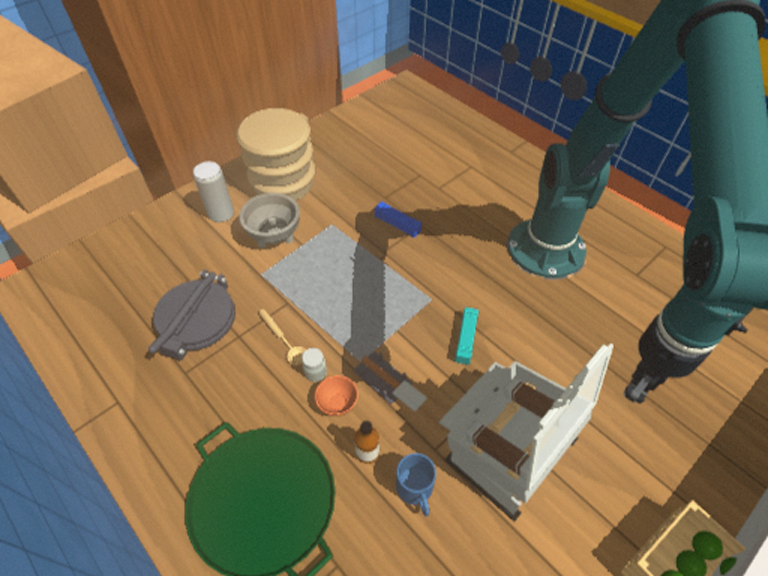

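```bash
python3 -m inch '.1 .02 0 0 0 0 0;.2 .02 .02 0 0 0 0;.28 .02 .03 0 0 0 0;.28 .02 .03 0 0 0 0;.28 .02 .03 0 0 0 0'
python3 - <<'E'
from h import *
st(); p,Q=lidtip(180,1.66,0); go(p,Q); p,Q=lidtip(182,1.4,0,3); go(p,Q);p,Q=lidtip(182,1.1,0,3); go(p,Q);p,Q=lidtip(182,.8,0,3); go(p,Q)
E
```

```text
t: 36.4
tool_pos: [544.2, 422.2, 382.0]
orientation: [0.516, 0.484, 0.515, -0.484]
wrist_force: [0.5, -0.4, 1.3]
gripper_width: 0.3
t 36.4 pos [544.2 422.2 382. ] F [ 0.48 -0.39  1.31] T [-0.003 -0.007  0.018] w 0.3
t 36.4 pos [544.2 422.2 382. ] F [ 0.48 -0.39  1.31] T [-0.003 -0.007  0.018] w 0.3
ROW 0.0180 -0.0228 0.1477 -0.0002 0.0011 -0.0012
t 36.4 pos [544.2 422.2 382. ] F [ 0.48 -0.39  1.31] T [-0.003 -0.007  0.018] w 0.3
ROW 0.0533 -0.0228 0.3139 -0.0002 0.0011 -0.0012
t 36.4 pos [544.2 422.2 382. ] F [ 0.48 -0.39  1.31] T [-0.003 -0.007  0.018] w 0.3
ROW 0.1499 -0.0230 0.4746 -0.0002 0.0011 -0.0012
t 36.4 pos [544.2 422.2 382. ] F [ 0.48 -0.39  1.31] T [-0.003 -0.007  0.018] w 0.3
ROW 0.2929 -0.0232 0.5994 -0.0002 0.0011 -0.0012
```

Sweep the lid forward at a gentle rate.

```bash
python3 -m inch '.01 -.01 .07 0 0 0 0;.018 -.01 .14 0 0 0 0;.025 -.015 .2 0 0 0 0;.04 -.02 .26 0 0 0 0;.053 -.02 .315 0 0 0 0;.08 -.02 .37 0 0 0 0;.11 -.02 .42 0 0 0 0;.15 -.02 .475 0 0 0 0'
python3 - <<'E'
from h import *
st(); snap('scene','s25.png')
for th in (1.1,.9,.7,.5,.3): p,Q=lidtip(184,th,0,4); print(p.round(0)); go(p,Q)
E
```

```text
t: 37.2
tool_pos: [547.4, 279.9, 336.3]
orientation: [0.517, 0.484, 0.515, -0.483]
wrist_force: [-0.5, 1.1, -0.1]
gripper_width: 0.5
t 37.2 pos [547.4 279.9 336.3] F [-0.54  1.08 -0.12] T [ 0.185 -0.056  0.024] w 0.5
[546. 278. 338.]
t 37.25 pos [546.7 275.  333.8] F [-0.2  -2.81 -0.79] T [-0.235  0.037 -0.039] w -0.2
ROW -0.0141 -0.0005 -0.0085 -0.0016 0.0040 0.0011
[548. 251. 310.]
t 37.25 pos [546.7 275.  333.8] F [-0.2  -2.81 -0.79] T [-0.235  0.037 -0.039] w -0.2
ROW 0.0786 -0.0001 0.0796 -0.0016 0.0040 0.0011
[549. 231. 278.]
t 37.25 pos [546.7 275.  333.8] F [-0.2  -2.81 -0.79] T [-0.235  0.037 -0.039] w -0.2
ROW 0.1882 0.0002 0.1470 -0.0016 0.0040 0.0011
[550. 217. 241.]
t 37.25 pos [546.7 275.  333.8] F [-0.2  -2.81 -0.79] T [-0.235  0.037 -0.039] w -0.2
ROW 0.3102 0.0006 0.1902 -0.0016 0.0040 0.0011
[551. 212. 203.]
t 37.25 pos [546.7 275.  333.8] F [-0.2  -2.81 -0.79] T [-0.235  0.037 -0.039] w -0.2
ROW 0.4387 0.0008 0.2070 -0.0016 0.0040 0.0011
```

View pics/s25.png

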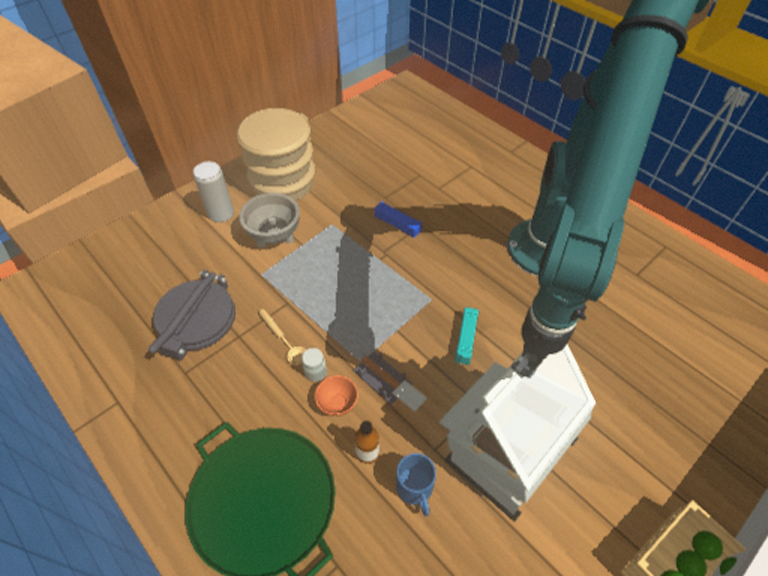

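```bash
python3 -m inch '.03 0 .03 0 0 0 0;.078 0 .08 0 0 0 0;.13 0 .115 0 0 0 0;.188 0 .147 0 0 0 0;.25 0 .172 0 0 0 0;.31 0 .19 0 0 0 0;.375 0 .2 0 0 0 0;.438 0 .207 0 0 0 0'
python3 - <<'E'
from h import *
st(); snap('scene','s26.png')
for r,th,pp in ((186,.2,15),(190,.1,15),(194,.03,15),(194,0,15)): p,Q=lidtip(r,th,pp,0); print(p.round(0)); go(p,Q)
E
```

```text
t: 38.05
tool_pos: [552.0, 218.5, 204.6]
orientation: [0.517, 0.484, 0.515, -0.483]
wrist_force: [0.7, 0.1, 0.5]
gripper_width: -0.2
t 38.05 pos [552.  218.5 204.6] F [0.68 0.05 0.48] T [ 0.061 -0.005 -0.013] w -0.2
[551. 204. 189.]
t 38.1 pos [550.  217.6 201.6] F [-0.35 -0.81 -0.45] T [ 0.073 -0.224  0.02 ] w 0.3
ROW 0.0424 0.0006 0.0459 0.0009 0.1768 0.0017
[551. 202. 169.]
t 38.1 pos [550.  217.6 201.6] F [-0.35 -0.81 -0.45] T [ 0.073 -0.224  0.02 ] w 0.3
ROW 0.1099 0.0008 0.0528 0.0009 0.1768 0.0017
[551. 200. 154.]
t 38.1 pos [550.  217.6 201.6] F [-0.35 -0.81 -0.45] T [ 0.073 -0.224  0.02 ] w 0.3
ROW 0.1591 0.0009 0.0570 0.0009 0.1768 0.0017
[551. 202. 148.]
t 38.1 pos [550.  217.6 201.6] F [-0.35 -0.81 -0.45] T [ 0.073 -0.224  0.02 ] w 0.3
ROW 0.1790 0.0010 0.0522 0.0009 0.1768 0.0017
```

View pics/s26.png

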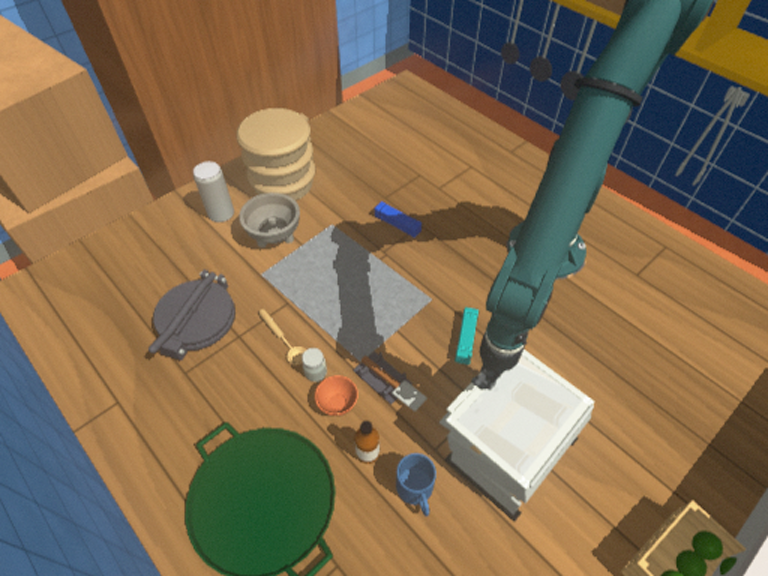

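```bash
python3 -m inch '.02 0 .02 0 .06 0 0;.045 0 .042 0 .12 0 0;.075 0 .05 0 .176 0 0;.11 0 .052 0 .176 0 0;.135 0 .055 0 .176 0 0;.15 0 .055 0 .176 0 0;.15 0 .055 0 .176 0 0'
python3 - <<'E'
from h import *
st(); p,Q=lidtip(196,0,15,0); print(p.round(0)); go(p,Q)
E
```

```text
t: 38.8
tool_pos: [552.8, 202.9, 160.4]
orientation: [0.445, 0.542, 0.579, -0.415]
wrist_force: [-0.3, -3.2, 3.9]
gripper_width: 0.3
t 38.8 pos [552.8 202.9 160.4] F [-0.33 -3.23  3.92] T [-0.916  0.032  0.01 ] w 0.3
[551. 200. 147.]
t 38.8 pos [552.8 202.9 160.4] F [-0.33 -3.23  3.92] T [-0.916  0.032  0.01 ] w 0.3
ROW 0.0391 -0.0057 0.0204 0.0029 0.0003 -0.0011
```

```bash
python3 -m inch '.01 0 .005 0 0 0 0;.015 0 .005 0 0 0 0;.02 0 .005 0 0 0 0;.02 0 .005 0 0 0 0'
python3 -c "
from h import *
st()"
python3 -m inch '.01 0 .005 0 0 0 0;.02 0 .005 0 0 0 0;.02 0 .005 0 0 0 0'
python3 -c "
from h import *
st()"
python3 -m inch '.01 0 0 0 0 0 0;.01 0 0 0 0 0 0'
python3 -c "
from h import *
st()"
```

```text
t: 39.2
tool_pos: [552.3, 203.3, 154.2]
orientation: [0.444, 0.543, 0.579, -0.415]
wrist_force: [1.2, -0.2, 0.9]
gripper_width: -0.2
t 39.2 pos [552.3 203.3 154.2] F [ 1.17 -0.2   0.9 ] T [-0.305 -0.039 -0.058] w -0.2
t: 39.5
tool_pos: [552.8, 202.4, 147.9]
orientation: [0.444, 0.543, 0.579, -0.416]
wrist_force: [0.3, -0.6, 1.1]
gripper_width: -0.2
t 39.5 pos [552.8 202.4 147.9] F [ 0.27 -0.59  1.11] T [-0.282 -0.011  0.015] w -0.2
t: 39.7
tool_pos: [552.9, 202.9, 145.8]
orientation: [0.444, 0.543, 0.579, -0.415]
wrist_force: [-1.2, -2.2, 6.9]
gripper_width: -0.1
t 39.7 pos [552.9 202.9 145.8] F [-1.22 -2.16  6.86] T [-0.228  0.362  0.158] w -0.1
```

```bash
python3 -m inch '.01 0 0 0 0 0 0;.01 0 0 0 0 0 0'
python3 -c "
from h import *
st()"
python3 -m inch '.01 0 0 0 0 0 0;.01 0 0 0 0 0 0'
python3 -c "
from h import *
st();snap('scene','s27.png')
im=np.load('pics/s27.png.npy')[:,:,::-1][225:345,275:405]
cv2.imwrite('pics/s27c.png',cv2.resize(im,None,fx=5,fy=5,interpolation=cv2.INTER_CUBIC))"
```

```text
t: 39.9
tool_pos: [552.9, 203.5, 143.7]
orientation: [0.444, 0.544, 0.579, -0.415]
wrist_force: [-2.3, -4.2, 13.0]
gripper_width: -0.1
t 39.9 pos [552.9 203.5 143.7] F [-2.26 -4.17 13.03] T [-0.292  0.788  0.213] w -0.1
t: 40.1
tool_pos: [552.9, 203.6, 143.0]
orientation: [0.444, 0.544, 0.579, -0.415]
wrist_force: [-6.4, -7.8, 26.9]
gripper_width: 0.3
t 40.1 pos [552.9 203.6 143. ] F [-6.44 -7.82 26.91] T [-0.211  1.525  0.463] w 0.3
```

View pics/s27c.png

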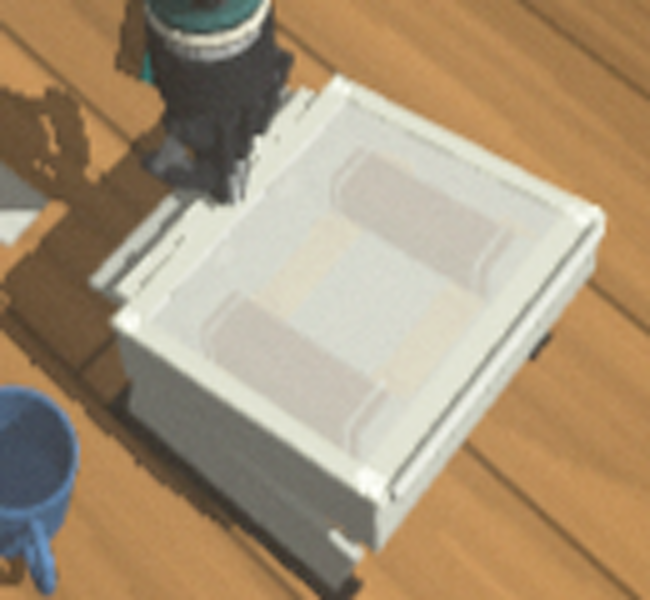

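```bash
python3 -m inch '-.02 0 0 0 0 0 0;-.05 0 0 0 0 0 0;-.15 0 0 0 0 0 0;-.3 0 0 0 0 0 0;-.45 0 0 0 0 0 0;-.45 0 0 0 0 0 0'
python3 -m inch '0 -.8 .6 0 -.17 0 .3;0 -.8 .6 0 -.17 0 .3;0 -.8 .6 0 -.17 0 .3;0 -.8 .6 0 -.17 0 .3;0 -.8 .6 0 -.17 0 .3;0 -.8 .6 0 -.17 0 .3;0 -.8 .6 0 -.17 0 .3'
python3 - <<'E'
from h import *
st(); snap('scene','s28.png'); snap('top','t28.png')
im=np.load('pics/s28.png.npy')[:,:,::-1][205:345,225:405]
cv2.imwrite('pics/s28c.png',cv2.resize(im,None,fx=4.2,fy=4.2,interpolation=cv2.INTER_CUBIC))
E
```

```text
t: 40.75
tool_pos: [559.0, 168.4, 275.9]
orientation: [0.447, 0.547, 0.575, -0.412]
wrist_force: [1.0, -0.4, -0.8]
gripper_width: -0.5
t: 41.45
tool_pos: [317.3, -22.0, 220.6]
orientation: [0.51, 0.485, 0.519, -0.486]
wrist_force: [-0.8, 0.2, 0.0]
gripper_width: 25.8
t 41.45 pos [317.3 -22.  220.6] F [-0.75  0.16  0.03] T [0.074 0.002 0.001] w 25.8
```

View pics/s28c.png

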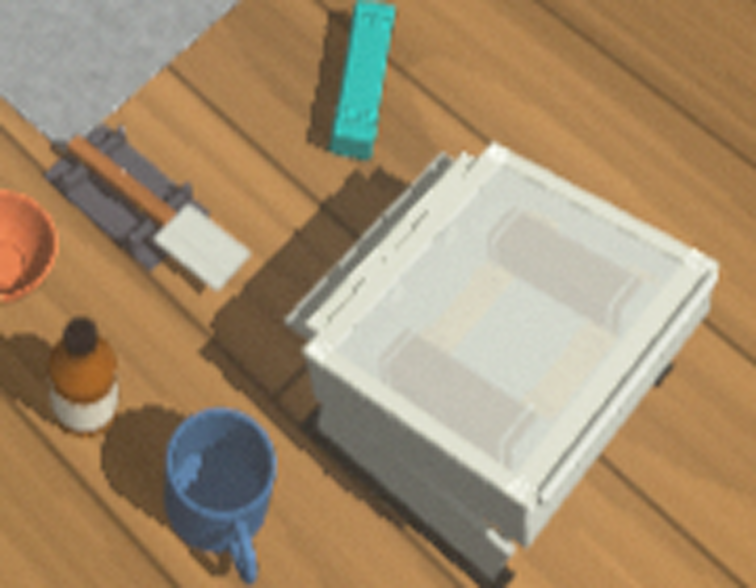

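View pics/t28.png

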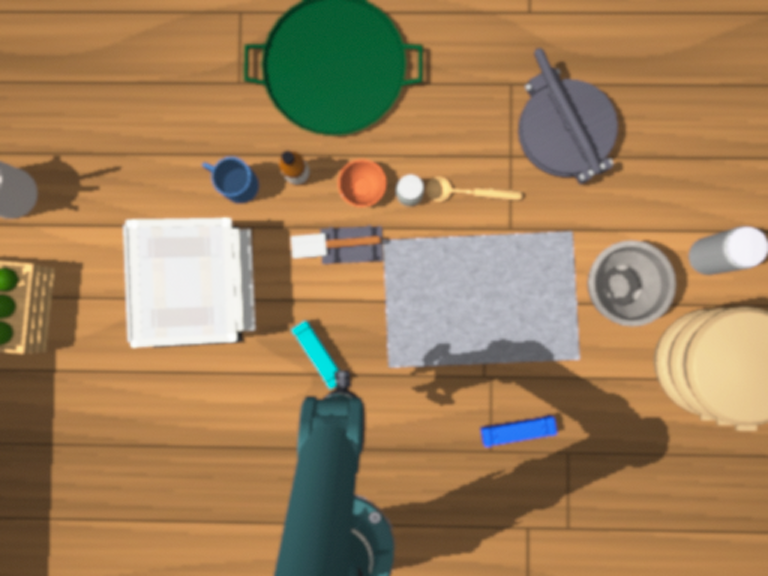

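```bash
python3 - <<'E'
from h import *
for f in ('t23','t28'):
    im=np.load(f'pics/{f}.png.npy')[:,:,::-1]
    cv2.imwrite(f'pics/{f}c.png',cv2.resize(im[145:185,185:265],None,fx=8,fy=8,interpolation=cv2.INTER_CUBIC))
E
python3 - <<'E'
import cv2,numpy as np
cv2.imwrite('pics/tc.png',np.vstack([cv2.imread('pics/t23c.png')[:290],cv2.imread('pics/t28c.png')[:290]]))
E
```

```text
(no output)
```

View pics/tc.png

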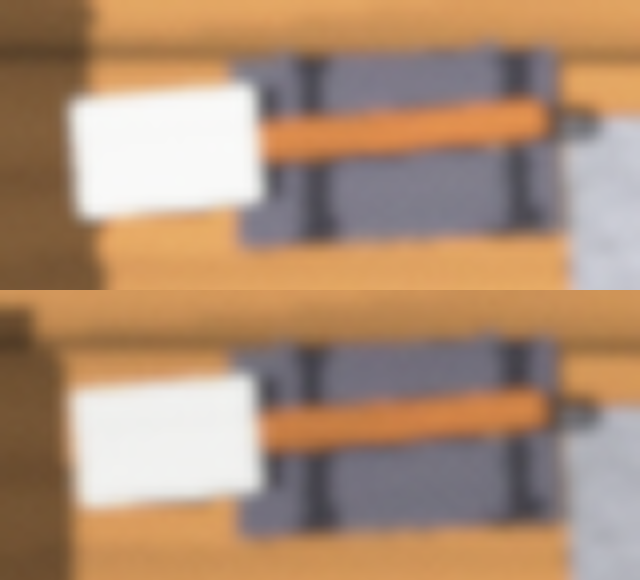

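```bash
python3 -m inch '0 0 0 0 0 0 .3;0 0 0 0 0 0 .3;0 0 0 0 0 0 .3;0 0 0 0 0 0 .3'
python3 - <<'E'
from h import *
snap('top','t29.png'); snap('scene','s29.png')
for a,b,sl in (('top0','t29',np.s_[140:235,148:175]),('s4','s29',np.s_[232:300,290:345])):
    x=np.load(f'pics/{a}.png.npy')[sl].astype(np.float32).mean(2);y=np.load(f'pics/{b}.png.npy')[sl].astype(np.float32).mean(2)
    print(cv2.phaseCorrelate(x,y))
st()
im=np.load('pics/s29.png.npy')[:,:,::-1][225:345,275:405]
cv2.imwrite('pics/s29c.png',cv2.resize(im,None,fx=5,fy=5,interpolation=cv2.INTER_CUBIC))
E
```

```text
t: 41.95
tool_pos: [327.3, -18.8, 222.6]
orientation: [0.515, 0.486, 0.517, -0.481]
wrist_force: [0.4, -0.1, 0.2]
gripper_width: 25.6
((0.5025249512128749, 0.013533909446167058), 0.9566664029786616)
((-0.04799235407902458, -0.058531624565929974), 0.8674136409053096)
t 42.05 pos [326.9 -18.9 222.6] F [-0.7   0.19  0.29] T [0.003 0.064 0.008] w 25.8
```

View pics/s29c.png

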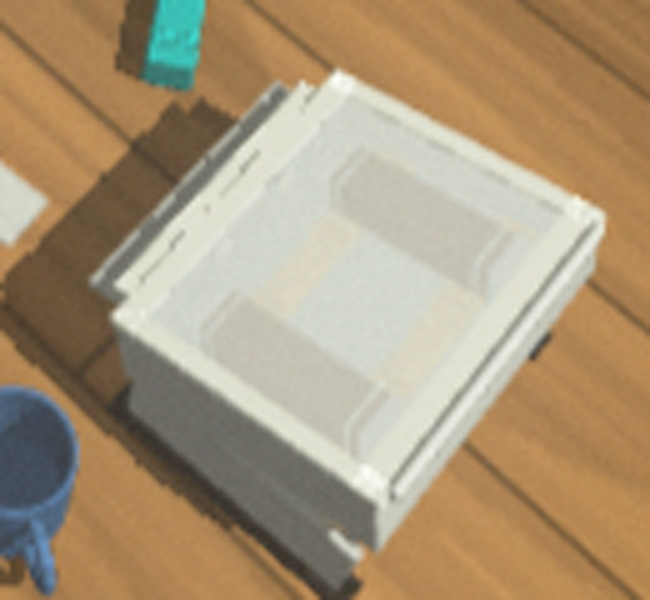

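```bash
python3 -c "
from station import ctrl
print(ctrl.sign_off())"
```

```text
the job is handed in; nothing more can be done
None
```

I pried the lid up with the turner's blade and let it spring open, then put the turner back on its rest. Both mills on the mat now lie in cradles 1 and 3. The lid is pressed shut again, and I handed the job in at about 42 s.

**Heavy ends:** the wrist torque showed one mill the wrong way round, so I turned it half round on the mat and gripped it again. The other mill needed no turn. Both should now have the heavy end at the low front. Its readings were noisy, but all had the same sign.

**Mill positions:** the cradle 1 mill measured about 2 mm from the tray's middle along the slope by the wrist camera, and about 1 mm off the cradle's centre line. The cradle 3 mill was not measured from a picture after release. It read about 2 mm off the middle by the tool pose, and the pictures show it between its ridges.

**Lid:** I pressed it to a hard stop at about 27 N, well above the 6–10 N needed to snap it. The final scene picture matches the shut lid at the start to about 0.1 px. The same comparison in the top picture showed a 0.5 px shift; I took that as an artefact and did not look further.

**Turner and other things:** the turner lies on both bars and did not move between the last two top pictures I compared. The bystanders and the blue and turquoise look-alikes appear in their starting places, and the robot ended clear of everything.

The tray ridges in the wrist camera sat a few mm from my fitted tray pose, so I shifted the placements about 2–3 mm sideways to suit.

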